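# Put away leftover harness parts

### The arm

A 6-joint arm with a two-finger parallel gripper is mounted at the origin on the work surface. World frame = base frame: x ahead of the robot, y to its left, z up, the work surface at z = 0. Lengths are in m, angles in rad, forces in N, time in s.
With the tool pointing down it reaches from about 0.3 to 0.775 m from the base axis. Payload 14.6 kg.
Tool frame: the origin (TCP) lies on the front face of the gripper's body, between the roots of the fingers; the fingertips stand 73 mm ahead of it and the grasp point (between the pads) lies 54 mm ahead of it; z points along the fingers, x is the direction in which the jaws open and shut, and the axes are right-handed (so a half turn about z gives the same grasp; the last joint's range is limited). The gripper opens to 85 mm and grips with 20 to 120 N. Pads are 22 mm wide; open, the fingers measure 114 mm over their backs; the gripper's body (76 mm by 85 mm) begins 54 mm behind the grasp point. The pads swing forward as they close: fully open they stand 13 mm farther back than shut.
Start: joints at [-1.323, 0.3, 1.521, -0, 1.321, -0.067], TCP at [0.17, -0.523, 0.304] pointing down, gripper open.
Joint ranges: [-3.03, 3.03], [-0.79, 2.21], [0.23, 2.52], [-1.04, 4.18], [0, 3.07], [-2.55, 2.55]. Speed limits (rad/s): [2.22, 2.22, 2.57, 3.14, 3.14, 3.14].

### API

Orientations are given as [roll, pitch, yaw] about the fixed x, y, z axes, in that order (R = Rz(yaw) Ry(pitch) Rx(roll)).
In Python, from bench import env gives the robot as it stands.
- The arm moves only by the tool apply_moves, never from a script. Its argument "motion" is one flat list of numbers, 4 for each row, row after row: the shift along the tool's x, y, z in cm, then the turn about the tool's z in degrees. A call has 1 to 12 rows; each row shifts and turns the pose as measured when the row begins, along the tool's axes as they then stand; what a row does not reach is not made up. A row lasts 1/10 s, in which the tool goes at most 50 mm and 8.59 degrees, less where a joint would pass 70% of its speed; a pose out of reach is approached as far as the arm can. A call is refused whole if a number of a shift passes 5 or a number of a turn 8.59, either way. A call with a gripper value outside its range is refused whole. "grip" is the closure, from 0 (fully open) to 1 (shut), set as the call begins (left out, the last holds). The fingers move at their own pace and stop on an object; the grip force is fixed at half the most. Time passes only in rows, so rows that do not move let the fingers close. It gives the time, the measured TCP pose, the force and the opening at its end, in the units of the state.
- env.get_state(): the state, without advancing time (a new reading comes with each control period).
- env.snapshot(name): name is "side" or "top" or "wrist"; returns a dict with "color" (384x512x3 uint8, red, green, blue), "z_map" (384x512 float32, m along the optical axis (not along the pixel's ray), 0 where there is no reading), "camera_matrix" (3x3 intrinsics, pixels), "distortion" ([k1, k2, p1, p2, k3] as OpenCV has them; the pictures are not rectified), "position" and "attitude" of the camera in the world. Camera axes: x right, y up, looking along -z (the intrinsics and any distortion apply to the point x, -y, -z); pixel columns grow to the right and rows downward; lengths in m; the calibration is good to about 2 mm. A picture is of the moment at which its call begins.
- env.hand_in(): hands the job in, once; it reports no verdict.
Trained networks look in a picture, given as the dict that the camera call returned (one of the last four; its "shot" number tells which), for a name from the list of things; names that differ only in an ending like _2 or _b are one class to them, and where a whole thing is asked for, a point or a joint stands for the part that bears it (a point fixed in the world has none). Each returns a list of dicts, best first, with "score" (0 to 1); they miss things now and then, are a little off and sometimes report something else, mostly with a low value. They report only what shows in the picture. A call takes as long as a camera call. They do not tell look-alikes from the thing itself.
- env.find_in(picture, thing): "position" ([x, y, z] in m, in world coordinates, good to about 4 mm: the middle of the surface that is visible of it).
The state is a dict: "clock": time; "joint_pos": joint angles; "joint_vel": joint speeds; "effort": joint torques, N m; "position": TCP position; "tool_rot": TCP orientation; "ft_force": force on the tool from outside, world axes, zero at the start; "ft_torque": the same for the moment, N m; "finger_gap": opening from 0.0 (shut) to 1.0 (fully open).
Only numpy, scipy, OpenCV 4.12 (cv2) and the standard library are available. Lean on these libraries where they do the work, as an engineer would, in place of code of your own. Each camera call takes 0.05 s, during which the arm holds its last target.

### The job

Put the leftover harness parts away in their stock trays: the black relay in the blue tray, the grey connector in the white tray, the yellow fuse in the orange tray, and the red circuit breaker in the green tray. The breaker is inside the grey case: swing its clear lid up by the black tab and right over until it stays open by itself, and leave it open. Each part must end lying flat on the floor of its tray, the same way up as it lies now.

Things in the scene. Friction and masses are not known exactly. Their poses are not given: they have to be found in the camera images.
- relay: black relay lying on its side: body 28 (x) x 28 (y) x 26 mm high with a white paper label on top, and copper blades standing 10 out of its +x face. 35 g. Origin: centre of the body's underside; z up as it lies. Grip across y (28 wide). Loose on the bench.
- connector: grey plug housing with a black rear end: 47 long (x from -25 to +22) x 30 wide (y) x 22 mm high, with a small latch bump 4 high on top. The grey part runs from x -12 to +22. 40 g. Origin: middle of the underside; z up as it lies. Grip across y (30 wide). Loose on the bench.
- fuse: big yellow blade fuse lying flat: plastic body 26 (x, from -17 to +9) x 30 (y) x 10 mm high, with two metal blades out to x +21. 25 g. Origin: in the body's underside, 4 in +x from its middle; z up as it lies. Grip the plastic body across y (30 wide), near x = -3. Loose on the bench.
- breaker: red circuit breaker: body 48 (x) x 32 (y) x 23 mm high, on top a black button and two brass studs 5 high. 70 g. Origin: centre of its underside; z up as it lies. Grip across y. It lies loose, seen through the clear lid, on the foam floor (20 above the bench) of the closed grey case (rim at 56), its x within 0.15 rad of the lid tab's x.
- tray_blue: blue open stock tray, fixed to the bench, 110 x 110 x 35 mm high, walls and floor 3 thick (inside 104 x 104, inner floor 3 above the bench). Origin: centre of its underside, on the bench; z up, x and y along its sides. Lies turned by up to 0.15 rad.
- tray_green: green open stock tray, fixed to the bench, 110 x 110 x 35 mm high, walls and floor 3 thick (inside 104 x 104, inner floor 3 above the bench). Origin: centre of its underside, on the bench; z up, x and y along its sides. Lies turned by up to 0.15 rad.
- tray_white: white open stock tray, fixed to the bench, 110 x 110 x 35 mm high, walls and floor 3 thick (inside 104 x 104, inner floor 3 above the bench). Origin: centre of its underside, on the bench; z up, x and y along its sides. Lies turned by up to 0.15 rad.
- tray_orange: orange open stock tray, fixed to the bench, 110 x 110 x 35 mm high, walls and floor 3 thick (inside 104 x 104, inner floor 3 above the bench). Origin: centre of its underside, on the bench; z up, x and y along its sides. Lies turned by up to 0.15 rad.
- lid (a joint): angle of the grey case's clear lid, rad: 0 shut, grows as it opens, stop at 1.95 (leaning back). It weighs 90 g on a nearly free hinge: it falls shut below about 1.57, and open onto the stop beyond. The case is 140 (x) x 130 (y) x 56 mm high, walls 4 thick, fixed to the bench, turned 0 to 0.4 rad.
- lid_tab (a point): grip point on the black tab in mid front edge of the lid: 14 mm wide (y), 8 thick (z), jutting 32 past the edge; the point is 20 out, at mid thickness. Axes turn with the lid: x towards the hinge, y along it, z out of its outer face (up when shut). The hinge line lies 160 along +x, 58 above the bench. Pinched across y, it can pivot in the fingers. When shut it is 90 in front of the case centre.
Mind the look-alikes: they are no part of the job. Several things look just like the tray_white: the one meant starts farthest to the robot's right.

How it is judged:
At the end, for the whole second after the job is handed in: Relay in blue, connector in white, fuse in orange, breaker in green tray: each origin within 46 mm of the tray's centre along both sides, under 10 mm above the tray's underside, tilted under 0.25 rad, at rest (under 20 mm/s), and the lid open beyond 1.7 rad and still (x of relay in the frame of tray_blue between -0.046 and 0.046 m and y of relay in the frame of tray_blue between -0.046 and 0.046 m and z of relay in the frame of tray_blue below 0.01 m and angle between each of relay, connector, fuse, breaker's own z axis and vertical below 0.25 rad and linear speed of each of relay, connector, fuse, breaker below 0.02 m/s and x of connector in the frame of tray_white between -0.046 and 0.046 m and y of connector in the frame of tray_white between -0.046 and 0.046 m and z of connector in the frame of tray_white below 0.01 m and x of fuse in the frame of tray_orange between -0.046 and 0.046 m and y of fuse in the frame of tray_orange between -0.046 and 0.046 m and z of fuse in the frame of tray_orange below 0.01 m and x of breaker in the frame of tray_green between -0.046 and 0.046 m and y of breaker in the frame of tray_green between -0.046 and 0.046 m and z of breaker in the frame of tray_green below 0.01 m and value of joint lid above 1.7 rad and velocity of joint lid between -0.1 and 0.1 rad/s); the robot touches nothing.
It also fails if it takes over 109 s, if anything falls off the work surface, if the arm or the gripper's body presses on something with over 40 N, if the wrist force passes 120 N, or if a joint passes its speed limit or range.

## Working session

There is one attempt and no reset: what is moved stays moved. The work goes in short steps, Python scripts to look and compute and a tool call to move; the robot and the scene stay as the last step left them, time stands still between calls to the robot, and variables do not carry over. Pictures are saved under pics/ and viewed, and the job is handed in when it is done.

Besides the shell and the picture viewer there is one more tool, called after "Call:" by a JSON object that holds its "name" and its "arguments", one argument or row to a line. apply_moves: Moves the arm, as the interface text tells. Its arguments: {"type":"object","properties":{"motion":{"type":"array"},"grip":{"type":"number"}},"required":["motion"]}

```bash
ls; mkdir -p pics; cat > h.py <<'E'
import numpy as np, cv2
from bench import env
from scipy.spatial.transform import Rotation as Rn
def rot(att):
    a=np.array(att,float)
    if a.shape==(3,3): return a
    if a.size==3: return Rn.from_euler('xyz',a).as_matrix()
    return Rn.from_quat(a).as_matrix()
def save(p,name): cv2.imwrite('pics/'+name,cv2.cvtColor(p['color'],cv2.COLOR_RGB2BGR))
def rays(p,uv):
    uv=np.array(uv,float).reshape(-1,1,2)
    n=cv2.undistortPoints(uv,np.array(p['camera_matrix']),np.array(p['distortion'])).reshape(-1,2)
    return np.c_[n[:,0],-n[:,1],-np.ones(len(n))]@rot(p['attitude']).T
def world(p,uv):
    uv=np.array(uv).reshape(-1,2); d=np.array([p['z_map'][int(round(v)),int(round(u))] for u,v in uv])
    return np.array(p['position'])+rays(p,uv)*d[:,None]
def atz(p,uv,z):
    r=rays(p,uv); o=np.array(p['position']); return o+r*((z-o[2])/r[:,2])[:,None]
def cloud(p):
    h,w=p['z_map'].shape; u,v=np.meshgrid(np.arange(w),np.arange(h))
    P=np.array(p['position'])+rays(p,np.c_[u.ravel(),v.ravel()])*p['z_map'].ravel()[:,None]
    P[p['z_map'].ravel()==0]=np.nan
    return P.reshape(h,w,3)
E
python3 - <<'E'
from h import *
import pickle
s=env.get_state();print(s)
D={}
for n in ['top','side','wrist']:
    p=env.snapshot(n);save(p,n+'0.png');D[n]=p
    print(n,p['position'],p['attitude'],p['camera_matrix'],p['distortion'])
    for t in ['relay','connector','fuse','breaker','tray_blue','tray_green','tray_white','tray_orange','lid','lid_tab']:
        print(t,[(np.round(r['position'],3).tolist(),round(r['score'],2)) for r in env.find_in(p,t)])
pickle.dump(D,open('d0.pkl','wb'))
E
```

```text
pics
{'clock': 0.0, 'joint_pos': array([-1.32258250e+00,  3.00493285e-01,  1.52162757e+00,  2.87193778e-05,
        1.32076136e+00, -6.66012946e-02]), 'joint_vel': array([0.00017937, 0.00074178, 0.00017682, 0.00091651, 0.00059145,
       0.00069071]), 'effort': array([ 3.22250256e-03, -5.43495369e+01, -3.61800241e+01,  8.22946208e-05,
        4.02997888e-03, -4.03328315e-06]), 'position': array([ 0.17026096, -0.52280139,  0.30328944]), 'tool_rot': array([-3.14147908e+00,  1.28484940e-03, -1.25598826e+00]), 'ft_force': array([-0.0466715 , -0.51261126, -0.16323516]), 'ft_torque': array([-0.03127624,  0.02656328, -0.01890415]), 'finger_gap': 0.994034724343483}
top [ 0.28997397 -0.0516872   1.06438676] [ 0.16286679  0.0168773  -1.58369231] [[368.33288669   0.         258.60945433]
 [  0.         368.33288669 197.9740488 ]
 [  0.           0.           1.        ]] [-0.065968  0.        0.        0.        0.      ]
relay []
connector [([0.492, -0.205, 0.023], 0.52)]
fuse [([0.432, -0.099, 0.014], 0.66), ([0.436, -0.398, 0.009], 0.56)]
breaker []
tray_blue [([0.438, -0.399, 0.005], 0.91)]
[... 660 characters left out ...]
e [([0.429, -0.404, 0.013], 0.95)]
tray_green [([0.655, 0.001, 0.012], 0.95)]
tray_white [([0.282, 0.2, 0.001], 0.94), ([0.617, -0.161, 0.014], 0.67)]
tray_orange [([0.625, -0.338, 0.014], 0.62)]
lid [([0.483, 0.305, 0.058], 0.69)]
lid_tab [([0.484, 0.308, 0.06], 0.66), ([0.626, -0.338, 0.014], 0.44)]
wrist [ 0.24445798 -0.49893501  0.37335671] [-3.12094235e-01  4.46393243e-04 -1.25595992e+00] [[321.56201582   0.         253.79479259]
 [  0.         321.56201582 195.86788313]
 [  0.           0.           1.        ]] [-0.01173749  0.          0.          0.          0.        ]
relay []
connector []
fuse []
breaker []
tray_blue []
tray_green []
tray_white []
tray_orange []
lid []
lid_tab []
```

View pics/top0.png

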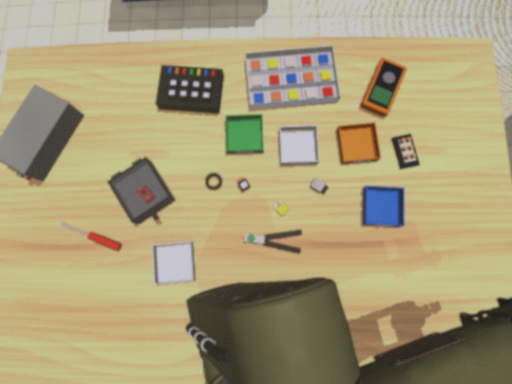

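View pics/side0.png

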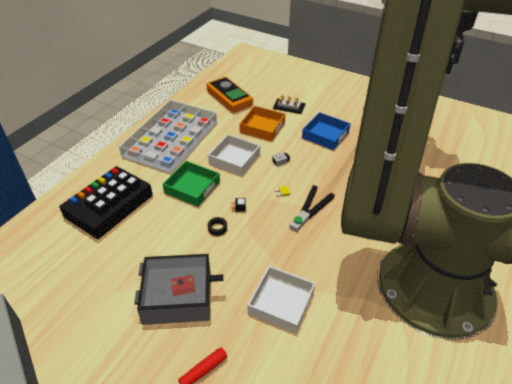

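View pics/wrist0.png

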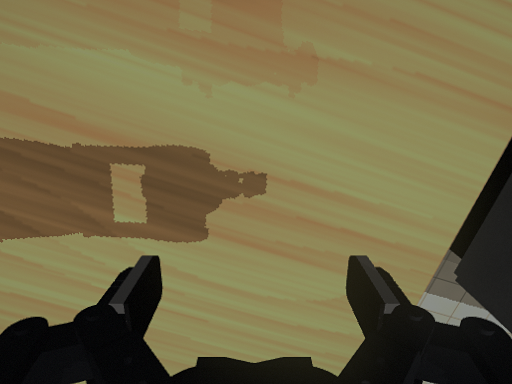

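```bash
python3 - <<'E'
import pickle,cv2,numpy as np
D=pickle.load(open('d0.pkl','rb'))
c=D['top']['color'][100:300,90:430,::-1]
cv2.imwrite('pics/top0c.png',cv2.resize(c,None,fx=2.3,fy=2.3,interpolation=cv2.INTER_CUBIC))
c=D['side']['color'][90:340,110:370,::-1]
cv2.imwrite('pics/side0c.png',cv2.resize(c,None,fx=2.3,fy=2.3,interpolation=cv2.INTER_CUBIC))
E
```

```text
(no output)
```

View pics/top0c.png

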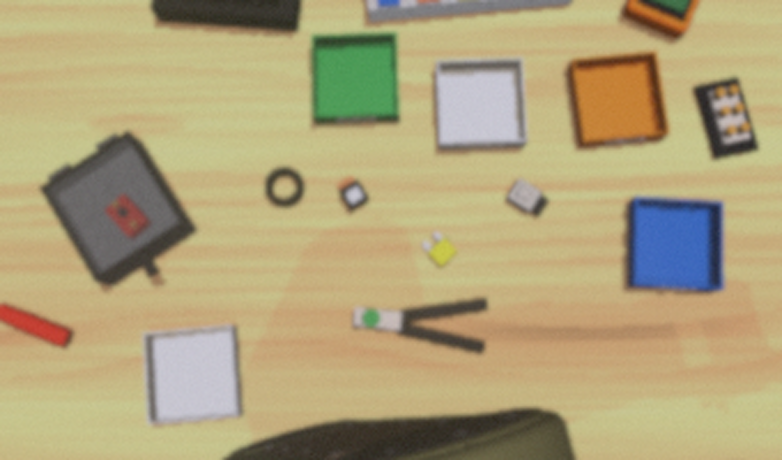

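View pics/side0c.png

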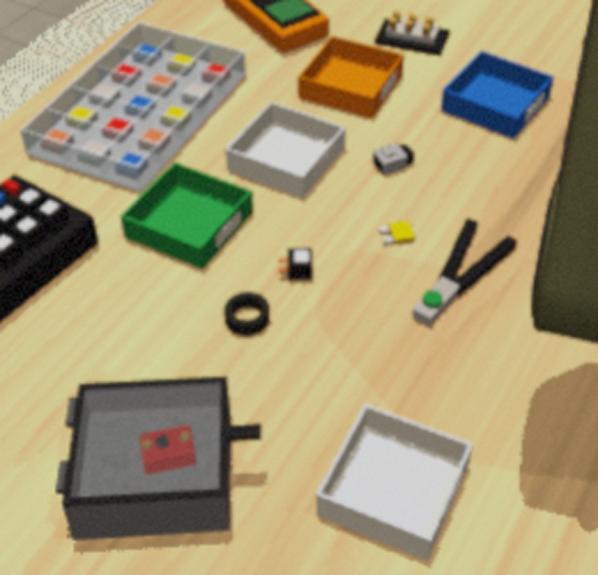

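```bash
cat > plan.py <<'E'
import numpy as np,sys
from h import *
def plan(tx,ty,tz,yaw=None,n=None,vmax=4.5,dec=1,start=None):
    s=env.get_state() if start is None else start
    p=np.array(s['position']);R=Rn.from_euler('xyz',s['tool_rot'])
    y0=s['tool_rot'][2]
    dy=0 if yaw is None else np.degrees((yaw-y0+np.pi)%(2*np.pi)-np.pi)
    d=np.array([tx,ty,tz])-p
    m=max(int(np.ceil(np.linalg.norm(d)*100/vmax)),int(np.ceil(abs(dy)/8.0)),1)
    n=max(n or 0,m)
    rows=[];yl=-dy
    for i in range(n):
        k=n-i
        st=R.inv().apply((np.array([tx,ty,tz])-p)/k)*100
        st=np.round(st,dec);tu=np.round(yl/k,1)
        rows.append([*st,tu]);p=p+R.apply(st/100);R=R*Rn.from_euler('z',tu,degrees=True);yl-=tu
    for i in range(0,n,12): print([float(x)+0. for r in rows[i:i+12] for x in r])
    return dict(position=p,tool_rot=R.as_euler('xyz'))
if __name__=='__main__':
    a=[float(x) for x in sys.argv[1:]]
    plan(*a[:3],a[3] if len(a)>3 else None, int(a[4]) if len(a)>4 else None)
    
E
python3 plan.py 0.46 -0.09 0.30 -0.2
```

```text
[-2.7, -3.4, 0.0, -5.0, -2.4, -3.6, 0.0, -5.0, -2.0, -3.8, 0.0, -5.1, -1.7, -4.0, 0.0, -5.0, -1.3, -4.1, 0.0, -5.1, -1.0, -4.2, 0.1, -5.0, -0.6, -4.3, 0.0, -5.1, -0.2, -4.4, 0.1, -5.0, 0.2, -4.4, 0.0, -5.1, 0.5, -4.3, 0.1, -5.0, 0.9, -4.2, 0.0, -5.1, 1.3, -4.2, 0.1, -5.0]
```

Call:
{"name": "apply_moves", "arguments": {
  "motion": [-2.7, -3.4, 0.0, -5.0, -2.4, -3.6, 0.0, -5.0, -2.0, -3.8, 0.0, -5.0, -1.7, -4.0, 0.0, -5.0, -1.3, -4.1, 0.0, -5.0, -1.0, -4.2, 0.1, -5.0, -0.6, -4.3, 0.0, -5.0, -0.2, -4.4, 0.1, -5.0, 0.2, -4.4, 0.0, -5.0, 0.5, -4.3, 0.1, -5.0, 0.9, -4.2, 0.0, -5.0, 1.3, -4.2, 0.1, -5.0],
  "grip": 0
}}

```text
clock: 2.85
position: [0.4615, -0.0723, 0.3007]
tool_rot: [3.14, -0.005, -0.176]
ft_force: [0.5, -1.7, 0.3]
finger_gap: 0.999
```

```bash
cat > look.py <<'E'
from h import *
import pickle,sys
def look(name,things=(),cam='wrist'):
    p=env.snapshot(cam);save(p,name+'.png');pickle.dump(p,open(name+'.pkl','wb'))
    for t in things:
        print(t,[(np.round(r['position'],3).tolist(),round(r['score'],2)) for r in env.find_in(p,t)])
    return p
if __name__=='__main__':
    look(sys.argv[1],sys.argv[2:])
E
python3 look.py w1 relay connector fuse; python3 -c "
from h import *;s=env.get_state();print(s['position'],s['tool_rot'],s['clock'],s['joint_pos'])"
```

```text
relay [([0.502, 0.006, 0.028], 0.82)]
connector [([0.495, -0.203, 0.023], 0.73)]
fuse [([0.43, -0.102, 0.012], 0.81), ([0.628, -0.154, 0.0], 0.48)]
[ 0.46088904 -0.07353282  0.30014803] [ 3.13984731 -0.00324061 -0.1780447 ] 3.05 [-2.36137492e-01  1.15423298e-01  1.75275545e+00 -1.62727806e-03
  1.27007781e+00 -5.76105435e-02]
```

View pics/w1.png

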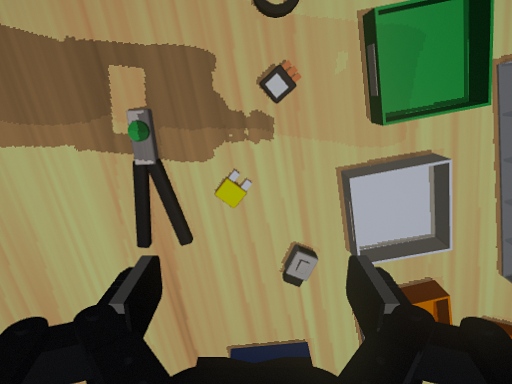

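```bash
cat > meas.py <<'E'
from h import *
import pickle,sys
def comp(C,x,y,r,zlo,zhi,mask=None):
    m=(np.abs(C[...,2]-(zlo+zhi)/2)<(zhi-zlo)/2)&(np.hypot(C[...,0]-x,C[...,1]-y)<r)
    if mask is not None: m&=mask
    P=C[m]
    rect=cv2.minAreaRect((P[:,:2]*1000).astype(np.float32))
    return P,rect
if __name__=='__main__':
    p=pickle.load(open('w1.pkl','rb'));C=cloud(p);col=p['color'].astype(int)
    print('bench z',np.nanmedian(C[100:180,300:330,2]))
    for nm,x,y,r,zl,zh in [('relay body',.502,.006,.04,.02,.035),('relay all',.502,.006,.04,.006,.035),('conn',.495,-.203,.04,.01,.03),('conn top',.495,-.203,.04,.0185,.0245),('fuse',.43,-.102,.04,.0035,.015)]:
        P,rc=comp(C,x,y,r,zl,zh); print(nm,len(P),np.round(np.median(P,0),4),rc,'z',np.round(np.percentile(P[:,2],[5,50,95]),4))
    def cm(cond,x,y,r):
        m=cond&(np.hypot(C[...,0]-x,C[...,1]-y)<r);P=C[m];rc=cv2.minAreaRect((P[:,:2]*1000).astype(np.float32));return P,rc
    R,G,B=col[...,0],col[...,1],col[...,2]
    P,rc=cm((R>150)&(G>140)&(B<80),.43,-.102,.035);print('yellow',len(P),rc,P.mean(0))
    P,rc=cm((abs(R-B)<25)&(R<75),.495,-.203,.04);print('conn black',len(P),P.mean(0))
    P,rc=cm((abs(R-B)<30)&(R>100),.495,-.203,.03);print('conn grey',len(P),P.mean(0))
    P,rc=cm((R-B>70)&(C[...,2]>.006),.502,.006,.035);print('copper',len(P),P.mean(0))
    P,rc=cm((R>150)&(abs(R-B)<30),.502,.006,.03);print('label',len(P),P.mean(0),rc)
    for nm,x,y in [('white',.623,-.157),('green',.657,.0),('orange',.626,-.335),('blue',.435,-.40)]:
        P,rc=comp(C,x,y,.085,.03,.04);print(nm,len(P),rc if len(P) else '')
E
python3 meas.py
```

```text
bench z -0.000641599047392416
relay body 821 [0.5014 0.0087 0.0256] ((505.0838317871094, 10.154733657836914), (37.709896087646484, 28.291595458984375), 33.502864837646484) z [0.0218 0.0256 0.0271]
relay all 958 [0.5032 0.0101 0.0254] ((504.9828186035156, 10.119542121887207), (37.993473052978516, 28.178333282470703), 32.26383972167969) z [0.0132 0.0254 0.027 ]
conn 883 [ 0.4948 -0.2052  0.0207] ((494.4324951171875, -210.574462890625), (47.98724365234375, 29.95618438720703), 56.366573333740234) z [0.0132 0.0207 0.0253]
conn top 553 [ 0.4957 -0.2052  0.021 ] ((494.6846618652344, -210.40965270996094), (46.85248947143555, 29.74869728088379), 56.44405746459961) z [0.0188 0.021  0.023 ]
fuse 691 [ 0.4312 -0.0986  0.0088] ((432.8128662109375, -97.89445495605469), (37.970184326171875, 30.088125228881836), 41.868587493896484) z [0.005  0.0088 0.0102]
yellow 471 ((427.8795166015625, -104.87691497802734), (28.274063110351562, 30.494190216064453), 42.45460891723633) [ 0.42848313 -0.1026958   0.00910083]
conn black 370 [ 0.49134873 -0.20631298  0.01519412]
conn grey 515 [ 0.49810648 -0.20572819  0.02193273]
copper 165 [0.51738219 0.01790291 0.0158417 ]
label 259 [0.49938894 0.00687839 0.02612655] ((499.4004211425781, 6.581453323364258), (14.948325157165527, 16.887893676757812), 33.638431549072266)
white 1426 ((617.2077026367188, -154.426025390625), (110.66680145263672, 111.22718048095703), 0.9350641965866089)
green 1798 ((654.7757568359375, 4.838340759277344), (111.45442962646484, 110.599365234375), 0.6992475390434265)
orange 281 ((659.7929077148438, -284.5606384277344), (33.26665496826172, 63.22663879394531), 47.92816925048828)
blue 0
```

```bash
python3 plan.py 0.495 -0.209 0.13 -0.586
```

```text
[1.1, 2.5, 3.4, 4.7, 1.4, 2.4, 3.4, 4.7, 1.5, 2.3, 3.4, 4.7, 1.7, 2.2, 3.4, 4.6, 2.0, 2.1, 3.5, 4.7]
```

Call:
{"name": "apply_moves", "arguments": {
  "motion": [1.1, 2.5, 3.4, 4.7, 1.4, 2.4, 3.4, 4.7, 1.5, 2.3, 3.4, 4.7, 1.7, 2.2, 3.4, 4.7, 2.0, 2.1, 3.4, 4.7, 0, 0, 0, 0],
  "grip": 0.25
}}

```text
clock: 3.65
position: [0.4923, -0.221, 0.127]
tool_rot: [-3.14, -0.009, -0.617]
ft_force: [-1.1, 1.0, 1.8]
finger_gap: 0.751
```

```bash
python3 look.py w2; python3 plan.py 0.495 -0.209 0.078 -0.586 3; python3 - <<'E'
from meas import *
p=pickle.load(open('w2.pkl','rb'));C=cloud(p)
print(env.get_state()['position'],env.get_state()['tool_rot'],env.get_state()['finger_gap'])
P,rc=comp(C,.495,-.209,.035,.01,.03);print(len(P),rc)
E
```

```text
[-0.2, -0.3, 1.7, -0.5, -0.2, -0.4, 1.7, -0.6, -0.1, -0.3, 1.7, -0.5]
[ 0.49281036 -0.2201632   0.12927816] [-3.13950405 -0.011632   -0.61436647] 0.7489462406700694
3716 ((494.83428955078125, -211.38308715820312), (47.964473724365234, 30.050540924072266), 56.4021110534668)
```

View pics/w2.png

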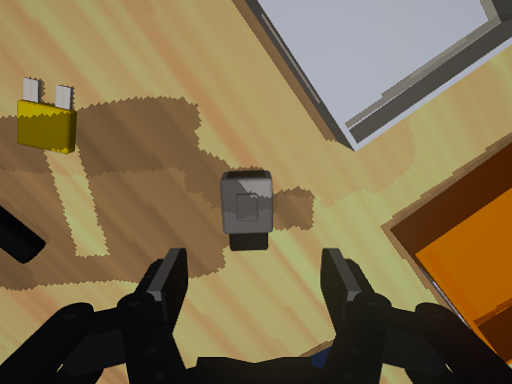

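Call:
{"name": "apply_moves", "arguments": {
  "motion": [-0.3, -0.3, 1.7, -0.5, -0.2, -0.4, 1.7, -0.6, -0.2, -0.3, 1.5, -0.5, 0, 0, 0, 0]
}}

```text
clock: 4.1
position: [0.4929, -0.21, 0.0848]
tool_rot: [-3.139, -0.019, -0.587]
ft_force: [-0.4, -0.1, 0.4]
finger_gap: 0.75
```

```bash
python3 plan.py 0.4955 -0.210 0.078 -0.586
```

```text
[0.2, -0.1, 0.7, -0.1]
```

Call:
{"name": "apply_moves", "arguments": {
  "motion": [0.2, -0.1, 0.6, 0, 0, 0, 0, 0]
}}

```text
clock: 4.3
position: [0.496, -0.2109, 0.0816]
tool_rot: [-3.139, -0.023, -0.587]
ft_force: [-0.8, 0.5, 0.1]
finger_gap: 0.751
```

Call:
{"name": "apply_moves", "arguments": {
  "motion": [0, 0, 0, 0, 0, 0, 0, 0, 0, 0, 0, 0, 0, 0, 0, 0, 0, 0, 0, 0],
  "grip": 1
}}

```text
clock: 4.8
position: [0.4968, -0.2116, 0.0844]
tool_rot: [-3.138, -0.027, -0.587]
ft_force: [0.4, 0.1, -0.8]
finger_gap: 0.33
```

```bash
python3 - <<'E'
from plan import *
s=env.get_state();print(s['position'],s['tool_rot'])
a=plan(*(np.array(s['position'])+[0,0,.08]),n=2)
b=plan(.617,-.154,.16,None,start=a)
E
```

```text
[ 0.49682102 -0.2116014   0.08443858] [-3.13816245 -0.0271572  -0.58723243]
[0.1, 0.0, -4.0, 0.0, 0.1, 0.0, -4.0, 0.0]
[2.3, -3.8, 0.2, 0.0, 2.3, -3.8, 0.2, 0.0, 2.2, -3.9, 0.3, 0.0]
```

Call:
{"name": "apply_moves", "arguments": {
  "motion": [0, 0, -4.0, 0, 0, 0, -4.0, 0, 2.3, -3.8, 0.2, 0, 2.3, -3.8, 0.2, 0, 2.2, -3.8, 0.2, 0, 0, 0, 0, 0]
}}

```text
clock: 5.4
position: [0.618, -0.1519, 0.1642]
tool_rot: [-3.137, -0.027, -0.59]
ft_force: [-0.3, 0.2, -1.4]
finger_gap: 0.333
```

```bash
python3 look.py w3; python3 - <<'E'
from plan import *
s=env.get_state();print(s['position'],s['tool_rot'],s['ft_force'])
a=plan(.617,-.154,.092,n=2)
E
```

```text
[ 0.61639395 -0.15294035  0.16403082] [-3.13786831 -0.02630509 -0.59098796] [-0.61600026 -0.06802356 -0.86446443]
[0.0, 0.0, 3.6, 0.0, -0.1, 0.1, 3.6, 0.0]
```

View pics/w3.png

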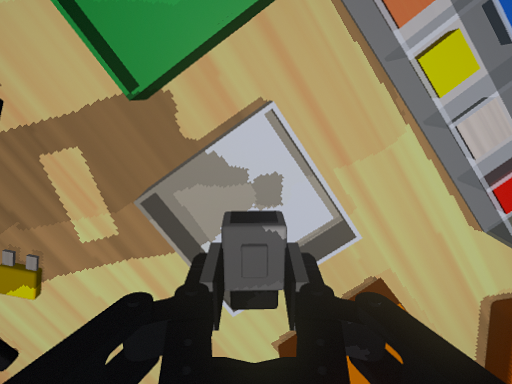

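Call:
{"name": "apply_moves", "arguments": {
  "motion": [0, 0, 3.6, 0, 0, 0, 3.6, 0, 0, 0, 0, 0]
}}

```text
clock: 5.75
position: [0.6167, -0.1548, 0.0907]
tool_rot: [-3.138, -0.027, -0.591]
ft_force: [-0.3, 1.0, -0.7]
finger_gap: 0.331
```

Call:
{"name": "apply_moves", "arguments": {
  "motion": [0, 0, 0.2, 0, 0, 0, 0.1, 0]
}}

```text
clock: 5.95
position: [0.6165, -0.1559, 0.0898]
tool_rot: [-3.138, -0.028, -0.592]
ft_force: [-0.2, 1.0, -0.6]
finger_gap: 0.335
```

Call:
{"name": "apply_moves", "arguments": {
  "motion": [0, 0, 0, 0, 0, 0, 0, 0, 0, 0, 0, 0, 0, 0, -3.0, 0, 0, 0, -4.0, 0],
  "grip": 0.45
}}

```text
clock: 6.45
position: [0.6137, -0.1553, 0.1612]
tool_rot: [-3.139, -0.025, -0.593]
ft_force: [-0.3, -0.8, 0.4]
finger_gap: 0.55
```

```bash
python3 look.py w4 connector; cat >> plan.py <<'E'
def gplan(gx,gy,gz,yaw=None,**k):
    "target by tilt-corrected TCP: nominal TCP height gz, grasp axis at gx,gy"
    s=k.get('start') or env.get_state()
    z=Rn.from_euler('xyz',s['tool_rot']).apply([0,0,.065])
    return plan(gx-z[0],gy-z[1],gz,yaw,**k)
E
python3 - <<'E'
from plan import *
s=env.get_state();print(s['position'],s['tool_rot'],s['ft_force'])
a=gplan(.4285,-.1015,.14,np.radians(42-90))
E
```

```text
connector [([0.616, -0.148, 0.026], 0.73)]
[ 0.61578119 -0.15584855  0.16705256] [-3.13570108 -0.03536831 -0.59293141] [ 0.62767796 -0.75754907 -0.06755413]
[-3.8, 1.2, 0.4, 2.8, -3.7, 1.4, 0.4, 2.8, -3.6, 1.6, 0.4, 2.8, -3.6, 1.7, 0.4, 2.8, -3.5, 1.9, 0.4, 2.8]
```

View pics/w4.png

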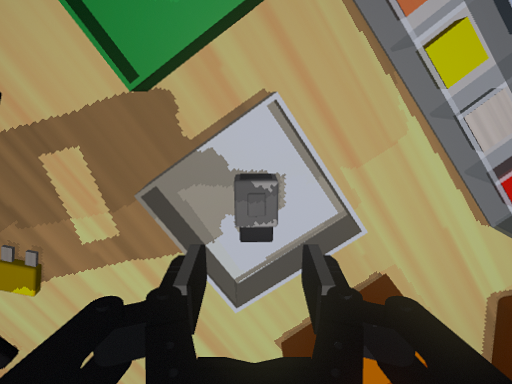

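Call:
{"name": "apply_moves", "arguments": {
  "motion": [-3.8, 1.2, 0.4, 2.8, -3.7, 1.4, 0.4, 2.8, -3.6, 1.6, 0.4, 2.8, -3.6, 1.7, 0.4, 2.8, -3.5, 1.9, 0.4, 2.8, 0, 0, 0, 0],
  "grip": 0.35
}}

```text
clock: 7.15
position: [0.4191, -0.0975, 0.1389]
tool_rot: [-3.124, -0.037, -0.847]
ft_force: [1.4, 0.1, 0.0]
finger_gap: 0.654
```

```bash
python3 look.py w5; python3 - <<'E'
from meas import *
from plan import *
p=pickle.load(open('w5.pkl','rb'));C=cloud(p);s=env.get_state()
print(s['position'],s['tool_rot'],s['finger_gap'])
P,rc=comp(C,.43,-.1,.035,.0035,.015);print(len(P),rc,np.percentile(P[:,2],[50,95]))
c=p['color'].astype(int);m=(c[...,0]>130)&(c[...,1]>110)&(c[...,2]<70)
P,rc=comp(C,.43,-.1,.035,.007,.015,m);print(len(P),rc)
gplan(.4285,-.1015,.085,np.radians(42-90),n=3)
E
```

```text
[ 0.42154283 -0.09834599  0.13997631] [-3.12284183 -0.03982247 -0.84610412] 0.645375222288112
2128 ((433.0848388671875, -98.32319641113281), (38.13506317138672, 30.13875389099121), 41.90251159667969) [0.00893874 0.01019854]
817 ((429.591064453125, -102.4989013671875), (24.022254943847656, 27.78388023376465), 42.04912185668945)
[0.1, 0.0, 1.8, -0.2, 0.1, 0.0, 1.9, -0.1, 0.0, -0.1, 1.8, -0.2]
```

View pics/w5.png

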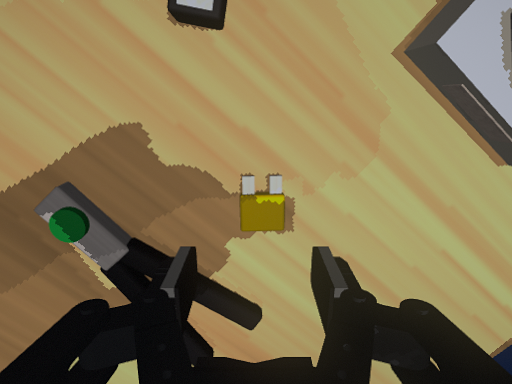

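Call:
{"name": "apply_moves", "arguments": {
  "motion": [0.1, 0, 1.8, -0.2, 0.1, 0, 1.9, -0.1, 0.1, 0, 1.8, -0.2, 0, 0, 0.6, 0]
}}

```text
clock: 7.6
position: [0.4314, -0.1034, 0.0803]
tool_rot: [-3.118, -0.049, -0.835]
ft_force: [-0.5, 0.6, 0.8]
finger_gap: 0.647
```

```bash
python3 - <<'E'
from plan import *
s=env.get_state();print(s['position'],s['tool_rot'],s['ft_force'])
print(Rn.from_euler('xyz',s['tool_rot']).apply([0,0,.07]))
gplan(.4292,-.1014,.075,np.radians(42-90))
E
```

```text
[ 0.43135921 -0.10340965  0.08031518] [-3.11800193 -0.04926712 -0.83511743] [-0.46750696  0.57053405  0.82924145]
[ 0.00353697 -0.00144693 -0.06989561]
[-0.6, 0.2, 0.5, 0.2]
```

Call:
{"name": "apply_moves", "arguments": {
  "motion": [-0.6, 0.2, 0.5, 0.2]
}}

```text
clock: 7.7
position: [0.4271, -0.1008, 0.075]
tool_rot: [-3.117, -0.05, -0.839]
ft_force: [-0.8, 0.2, 0.5]
finger_gap: 0.653
```

```bash
python3 - <<'E'
from plan import *
s=env.get_state();print(s['position'],s['tool_rot'],s['ft_force'],s['joint_vel'])
gplan(.4292,-.1014,.075,np.radians(42-90))
E
```

```text
[ 0.42711339 -0.1007695   0.07498909] [-3.11724373 -0.05017255 -0.83876546] [-0.76474399  0.21133344  0.47823097] [ 0.03258383  0.03473859  0.17657504 -0.00552806 -0.19857724  0.06858662]
[-0.1, 0.0, 0.0, -0.1]
```

Call:
{"name": "apply_moves", "arguments": {
  "motion": [0, 0, 0, 0, 0, 0, 0, 0],
  "grip": 1
}}

```text
clock: 7.9
position: [0.4272, -0.1006, 0.0754]
tool_rot: [-3.117, -0.05, -0.839]
ft_force: [-11.0, 2.1, 33.7]
finger_gap: 0.326
```

Call:
{"name": "apply_moves", "arguments": {
  "motion": [0, 0, 0, 0, 0, 0, 0, 0]
}}

```text
clock: 8.1
position: [0.4278, -0.1007, 0.0767]
tool_rot: [-3.116, -0.052, -0.838]
ft_force: [-0.5, 0.7, -0.4]
finger_gap: 0.323
```

Call:
{"name": "apply_moves", "arguments": {
  "motion": [0, 0, -2, 0, 0, 0, -4, 0, 0, 0, -3, 0]
}}

```text
clock: 8.4
position: [0.4218, -0.0984, 0.167]
tool_rot: [-3.119, -0.047, -0.838]
ft_force: [1.0, -0.2, -0.3]
finger_gap: 0.326
```

```bash
python3 - <<'E'
from plan import *
import pickle
from meas import *
s=env.get_state();print(s['position'],s['tool_rot'],s['ft_force'],s['joint_vel'])
D=pickle.load(open('d0.pkl','rb'))
for n in ['top','side']:
  p=D[n];C=cloud(p)
  for nm,x,y in [('orange',.626,-.333),('blue',.433,-.40),('white',.617,-.155),('green',.655,.005)]:
    P,rc=comp(C,x,y,.085,.027,.043);print(n,nm,len(P),rc)
gplan(.626,-.335,.17)
E
```

```text
[ 0.4217649  -0.09839604  0.1670455 ] [-3.11893937 -0.0472696  -0.83839054] [ 1.04203142 -0.17176268 -0.27486225] [ 0.00252793 -0.58196289 -0.13707092  0.00341259  0.74356128 -0.00291632]
top orange 254 ((621.84912109375, -332.63482666015625), (113.3766098022461, 111.42347717285156), 4.93432092666626)
top blue 235 ((433.0993957519531, -393.24029541015625), (113.84478759765625, 109.1737289428711), 85.17108154296875)
top white 234 ((617.2600708007812, -155.5032196044922), (112.61767578125, 110.39741516113281), 0.6459861397743225)
top green 229 ((655.5951538085938, 4.774013519287109), (112.7018814086914, 110.57566833496094), 0.8033506274223328)
side orange 245 ((618.8311157226562, -331.5907287597656), (112.84886932373047, 116.26319885253906), 4.529996871948242)
side blue 254 ((429.42822265625, -391.0511779785156), (122.4937515258789, 112.34770202636719), 86.2690200805664)
side white 315 ((615.5556640625, -155.42218017578125), (115.2151107788086, 117.47953033447266), 0.44188928604125977)
side green 354 ((652.9656372070312, 4.487384796142578), (115.68158721923828, 116.69287872314453), 1.7524133920669556)
[4.4, 0.1, 0.2, 0.0, 4.4, 0.1, 0.2, 0.0, 4.4, 0.1, 0.1, 0.0, 4.4, 0.1, 0.2, 0.0, 4.4, 0.1, 0.1, 0.0, 4.5, 0.2, 0.2, 0.0, 4.4, 0.1, 0.1, 0.0]
```

Call:
{"name": "apply_moves", "arguments": {
  "motion": [2.2, 0.1, 0.0, 0.0, 4.4, 0.1, 0.2, 0.0, 4.4, 0.1, 0.1, 0.0, 4.4, 0.1, 0.2, 0.0, 4.4, 0.1, 0.1, 0.0, 4.4, 0.1, 0.2, 0.0, 4.0, 0.1, 0.1, 0.0, 2, 0, 0, 0]
}}

```text
clock: 9.2
position: [0.6259, -0.3349, 0.183]
tool_rot: [-3.113, -0.059, -0.835]
ft_force: [0.5, 1.1, -1.0]
finger_gap: 0.324
```

```bash
python3 look.py w6; python3 - <<'E'
from plan import *
s=env.get_state();print(s['position'],s['tool_rot'],s['ft_force'],s['joint_vel'])
gplan(.621,-.332,.085)
E
```

```text
[ 0.62660479 -0.33613533  0.18301783] [-3.11311371 -0.05945117 -0.83610499] [ 3.18712674 -1.57287654  0.14149841] [ 0.01746558 -0.06912786  0.13476922  0.00081515 -0.05282607  0.02104095]
[-0.5, 0.2, 3.2, 0.0, -0.6, 0.2, 3.3, 0.0, -0.5, 0.2, 3.2, 0.0]
```

View pics/w6.png

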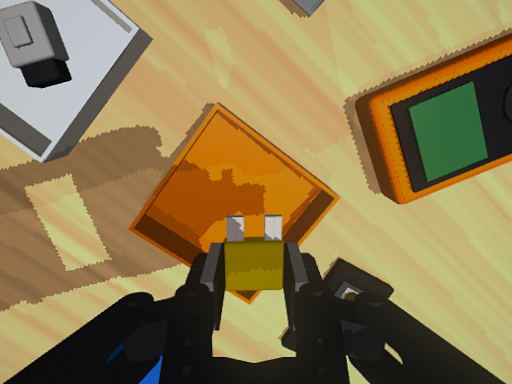

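Call:
{"name": "apply_moves", "arguments": {
  "motion": [-0.5, 0.2, 3.2, 0, -0.6, 0.2, 3.3, 0, -0.5, 0.2, 2.8, 0, 0, 0, 0.4, 0]
}}

```text
clock: 9.65
position: [0.6179, -0.3318, 0.0838]
tool_rot: [-3.112, -0.063, -0.837]
ft_force: [-0.1, 0.8, -0.6]
finger_gap: 0.328
```

Call:
{"name": "apply_moves", "arguments": {
  "motion": [0, 0, 0.3, 0]
}}

```text
clock: 9.75
position: [0.6183, -0.3319, 0.0815]
tool_rot: [-3.112, -0.063, -0.837]
ft_force: [-0.5, 0.8, 0.5]
finger_gap: 0.325
```

Call:
{"name": "apply_moves", "arguments": {
  "motion": [0, 0, 0, 0, 0, 0, 0, 0, 0, 0, -2.0, 0, 0, 0, -4.0, 0, 0, 0, -3, 0],
  "grip": 0.45
}}

```text
clock: 10.25
position: [0.6128, -0.3293, 0.1757]
tool_rot: [-3.112, -0.063, -0.837]
ft_force: [0.1, 0.7, 0.3]
finger_gap: 0.554
```

```bash
python3 look.py w7 fuse; python3 - <<'E'
from plan import *
s=env.get_state();print(s['position'],s['tool_rot'],s['ft_force'],s['joint_vel'])
gplan(.500,.0075,.16,np.radians(-57))
E
```

```text
fuse [([0.622, -0.334, 0.016], 0.84)]
[ 0.61378013 -0.32988119  0.17899204] [-3.10996189 -0.06959278 -0.83682792] [-0.03842342 -0.42853286  1.31473206] [-0.00057562  0.06071023  0.04458495  0.00220605 -0.05011775  0.0008222 ]
[-4.1, -1.7, 0.0, 1.1, -4.2, -1.7, 0.0, 1.1, -4.2, -1.6, 0.0, 1.1, -4.2, -1.5, 0.0, 1.2, -4.3, -1.4, 0.0, 1.1, -4.3, -1.3, 0.0, 1.2, -4.3, -1.3, 0.0, 1.1, -4.4, -1.1, 0.0, 1.2]
```

View pics/w7.png

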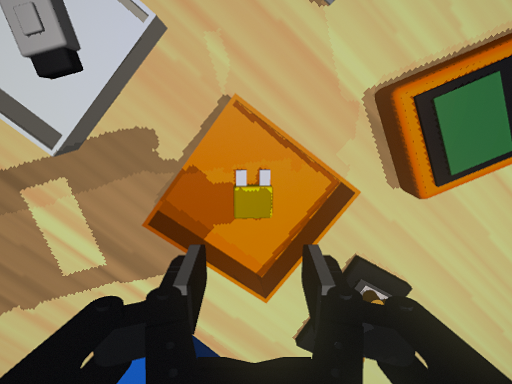

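Call:
{"name": "apply_moves", "arguments": {
  "motion": [-4.1, -1.7, 0.0, 1.1, -4.2, -1.7, 0.0, 1.1, -4.2, -1.6, 0.0, 1.1, -4.2, -1.5, 0.0, 1.2, -4.3, -1.4, 0.0, 1.1, -4.3, -1.3, 0.0, 1.2],
  "grip": 0.3
}}

```text
clock: 10.95
position: [0.5238, -0.0722, 0.1681]
tool_rot: [-3.095, -0.075, -0.967]
ft_force: [1.5, 0.2, 0.1]
finger_gap: 0.703
```

Call:
{"name": "apply_moves", "arguments": {
  "motion": [-4.3, -1.3, 0.0, 1.1, -4.4, -1.1, 0.0, 1.2, 0, 0, 0, 0]
}}

```text
clock: 11.25
position: [0.4924, 0.02, 0.1643]
tool_rot: [-3.089, -0.075, -1.006]
ft_force: [-0.7, 0.3, 0.3]
finger_gap: 0.698
```

Call:
{"name": "apply_moves", "arguments": {
  "motion": [0, 0, 0, 0]
}}

```text
clock: 11.35
position: [0.4926, 0.0206, 0.165]
tool_rot: [-3.088, -0.076, -1.004]
ft_force: [0.1, -1.0, 0.4]
finger_gap: 0.699
```

Call:
{"name": "apply_moves", "arguments": {
  "motion": [0, 0, 0, 0, 0, 0, 0, 0]
}}

```text
clock: 11.55
position: [0.4934, 0.0194, 0.1657]
tool_rot: [-3.086, -0.077, -1.005]
ft_force: [0.7, 0.0, 0.2]
finger_gap: 0.699
```

```bash
python3 look.py w8; python3 - <<'E'
from plan import *
s=env.get_state();print(s['position'],s['tool_rot'],s['ft_force'],s['joint_vel'],s['joint_pos'])
gplan(.500,.0075,.16,np.radians(-57))
E
```

```text
[0.49339844 0.01933335 0.16569023] [-3.08649793 -0.07680542 -1.00532515] [ 0.25519431 -0.15197532  0.63333207] [ 0.00049605  0.00265781  0.00493689 -0.00055333  0.00034768  0.00420645] [-0.02344925  0.31643285  1.85662789 -0.04296762  0.88047496  1.0056626 ]
[0.8, 0.5, 0.6, -0.6]
```

View pics/w8.png

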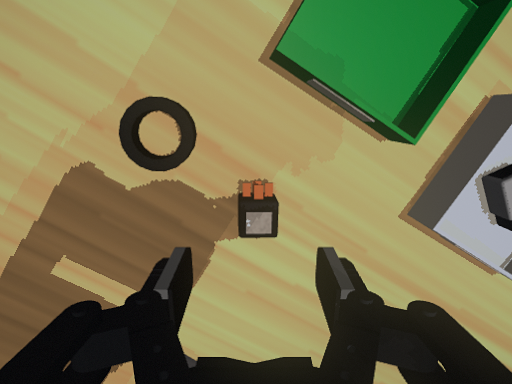

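```bash
python3 - <<'E'
from plan import *
from meas import *
p=pickle.load(open('w8.pkl','rb'));C=cloud(p)
P,rc=comp(C,.502,.008,.035,.018,.035);print(len(P),rc)
P,rc=comp(C,.502,.008,.035,.006,.035);print(len(P),rc)
s=env.get_state();R=Rn.from_euler('xyz',s['tool_rot']);print(R.as_matrix().round(3))
gplan(.5005,.0075,.085,np.radians(-57),n=3)
E
```

```text
1666 ((505.2867126464844, 11.295424461364746), (38.00836944580078, 28.15930938720703), 33.39385223388672)
2029 ((505.50115966796875, 10.969244003295898), (38.42482376098633, 28.07036590576172), 31.87355613708496)
[[ 0.534 -0.841  0.088]
 [-0.842 -0.539 -0.035]
 [ 0.077 -0.055 -0.996]]
[0.1, 0.3, 2.7, -0.2, 0.1, 0.3, 2.7, -0.2, 0.1, 0.2, 2.7, -0.2]
```

Call:
{"name": "apply_moves", "arguments": {
  "motion": [0.1, 0.3, 2.7, -0.2, 0.1, 0.2, 2.8, -0.2, 0.1, 0.2, 2.7, -0.2]
}}

```text
clock: 11.9
position: [0.4993, 0.0075, 0.0852]
tool_rot: [-3.08, -0.082, -0.998]
ft_force: [0.0, 0.5, -0.1]
finger_gap: 0.698
```

```bash
python3 - <<'E'
from plan import *
s=env.get_state();print(s['position'],s['tool_rot'],s['ft_force'],s['joint_vel'])
gplan(.501,.0082,.083,np.radians(-57))
E
```

```text
[0.49929423 0.00754177 0.0851899 ] [-3.08018708 -0.08243258 -0.9982861 ] [ 0.00508181  0.45706189 -0.0869849 ] [-0.07769299  0.55299816  0.03348641 -0.02189744 -0.59271045 -0.06488084]
[-0.5, 0.2, 0.2, -0.2]
```

Call:
{"name": "apply_moves", "arguments": {
  "motion": [-0.5, 0.2, 0, -0.2]
}}

```text
clock: 12.0
position: [0.494, 0.0096, 0.082]
tool_rot: [-3.084, -0.08, -0.996]
ft_force: [-0.8, 0.6, 0.5]
finger_gap: 0.701
```

```bash
python3 - <<'E'
from plan import *
s=env.get_state();print(s['position'],s['tool_rot'],s['ft_force'],s['joint_vel'])
gplan(.501,.0082,.082,np.radians(-57))
E
```

```text
[0.49399931 0.00959118 0.08203113] [-3.08427802 -0.08005707 -0.99623795] [-0.82843092  0.6063751   0.50894014] [ 0.06076797 -0.11734627  0.104075   -0.00973555 -0.02002041  0.04428666]
[0.0, -0.1, 0.0, -0.1]
```

Call:
{"name": "apply_moves", "arguments": {
  "motion": [0, 0, 0, 0, 0, 0, 0, 0, 0, 0, 0, 0],
  "grip": 1
}}

```text
clock: 12.3
position: [0.4945, 0.0092, 0.0845]
tool_rot: [-3.083, -0.081, -0.998]
ft_force: [0.3, -0.2, -0.6]
finger_gap: 0.313
```

Call:
{"name": "apply_moves", "arguments": {
  "motion": [0, 0, -2, 0, 0, 0, -4, 0, 0, 0, -3, 0]
}}

```text
clock: 12.6
position: [0.4852, 0.0125, 0.1761]
tool_rot: [-3.085, -0.079, -0.998]
ft_force: [0.1, -0.9, -0.2]
finger_gap: 0.313
```

```bash
python3 - <<'E'
from plan import *
s=env.get_state();print(s['position'],s['tool_rot'],s['ft_force'],s['joint_vel'])
gplan(.432,-.3925,.16)
E
```

```text
[0.48521395 0.01250704 0.17609043] [-3.08542232 -0.07919309 -0.99756956] [ 0.14990175 -0.93989853 -0.1730392 ] [ 0.02121678 -0.54972464 -0.10975378  0.02184864  0.67394452 -0.01529334]
[3.0, 2.7, 0.3, 0.0, 3.0, 2.7, 0.2, 0.0, 3.1, 2.7, 0.3, 0.0, 3.0, 2.7, 0.2, 0.0, 3.1, 2.7, 0.3, 0.0, 3.0, 2.7, 0.2, 0.0, 3.1, 2.7, 0.3, 0.0, 3.0, 2.7, 0.2, 0.0, 3.1, 2.7, 0.3, 0.0, 3.0, 2.7, 0.2, 0.0]
```

Call:
{"name": "apply_moves", "arguments": {
  "motion": [2.0, 1.8, 0.0, 0.0, 3.0, 2.7, 0.2, 0.0, 3.1, 2.7, 0.3, 0.0, 3.0, 2.7, 0.2, 0.0, 3.1, 2.7, 0.3, 0.0, 3.0, 2.7, 0.2, 0.0, 3.1, 2.7, 0.3, 0.0, 3.0, 2.7, 0.2, 0.0, 3.1, 2.7, 0.3, 0.0, 3.0, 2.7, 0.2, 0.0, 1, 0.9, 0, 0]
}}

```text
clock: 13.7
position: [0.4274, -0.4047, 0.1816]
tool_rot: [-3.068, -0.103, -0.992]
ft_force: [-0.4, -0.0, -0.7]
finger_gap: 0.313
```

```bash
python3 look.py w9; python3 - <<'E'
from plan import *
s=env.get_state();print(s['position'],s['tool_rot'],s['ft_force'],s['joint_vel'])
gplan(.432,-.3925,.09)
E
```

```text
[ 0.42738578 -0.40512875  0.18183351] [-3.06845389 -0.10340553 -0.9926403 ] [-0.87363224 -2.27870102  0.84601731] [ 0.05879014 -0.03019557  0.05443304 -0.00149954 -0.02345711  0.05596997]
[-0.8, 0.0, 3.0, 0.0, -0.8, 0.0, 3.0, 0.0, -0.8, 0.1, 3.0, 0.0]
```

View pics/w9.png

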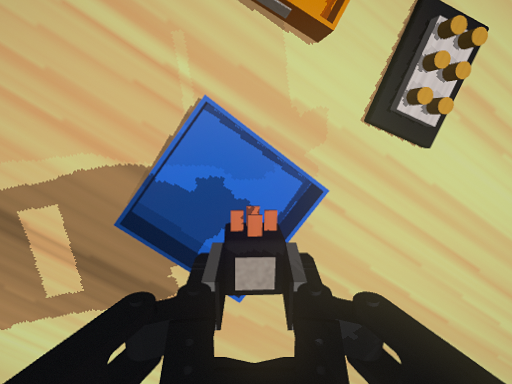

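Call:
{"name": "apply_moves", "arguments": {
  "motion": [-0.8, 0, 3.0, 0, -0.8, 0, 3.0, 0, -0.7, 0, 2.8, 0, 0, 0, 0, 0]
}}

```text
clock: 14.15
position: [0.4264, -0.3888, 0.0935]
tool_rot: [-3.067, -0.109, -0.993]
ft_force: [0.4, 0.3, -0.4]
finger_gap: 0.314
```

Call:
{"name": "apply_moves", "arguments": {
  "motion": [0, 0, 0.7, 0, 0, 0, 0, 0]
}}

```text
clock: 14.35
position: [0.4285, -0.389, 0.0889]
tool_rot: [-3.066, -0.111, -0.992]
ft_force: [0.4, -0.3, 0.2]
finger_gap: 0.316
```

Call:
{"name": "apply_moves", "arguments": {
  "motion": [0, 0, 0.1, 0, 0, 0, 0, 0, 0, 0, -2.0, 0, 0, 0, -4.0, 0, 0, 0, -4, 0],
  "grip": 0.45
}}

```text
clock: 14.85
position: [0.416, -0.3835, 0.1894]
tool_rot: [-3.067, -0.109, -0.992]
ft_force: [0.8, -1.0, 0.3]
finger_gap: 0.551
```

```bash
python3 look.py w10 relay; python3 - <<'E'
from plan import *
s=env.get_state();print(s['position'],s['tool_rot'],s['ft_force'],s['joint_vel'])
E
```

```text
relay [([0.444, -0.391, 0.032], 0.79)]
[ 0.41717505 -0.3848302   0.1939298 ] [-3.06523248 -0.11835589 -0.99194358] [ 0.26227017 -1.17151822  0.55775642] [ 0.00279284  0.07483919  0.04592059  0.00249239 -0.07337391 -0.00176405]
```

View pics/w10.png

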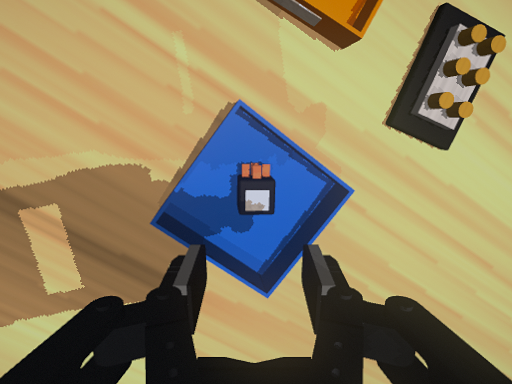

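```bash
python3 plan.py 0.40 0.26 0.30 1.97
```

```text
[-2.4, -1.6, -0.7, -7.7, -2.2, -1.9, -0.7, -7.7, -1.9, -2.2, -0.6, -7.7, -1.6, -2.4, -0.7, -7.7, -1.3, -2.6, -0.6, -7.7, -0.9, -2.8, -0.7, -7.7, -0.5, -2.8, -0.6, -7.7, -0.1, -2.9, -0.7, -7.7, 0.2, -2.9, -0.6, -7.7, 0.6, -2.8, -0.7, -7.7, 1.0, -2.7, -0.6, -7.7, 1.4, -2.6, -0.7, -7.7]
[1.7, -2.4, -0.6, -7.7, 2.0, -2.1, -0.7, -7.7, 2.3, -1.8, -0.6, -7.7, 2.5, -1.5, -0.7, -7.7, 2.6, -1.2, -0.6, -7.8, 2.8, -0.8, -0.7, -7.7, 2.9, -0.4, -0.6, -7.8, 2.9, 0.0, -0.7, -7.7, 2.8, 0.4, -0.6, -7.8, 2.8, 0.8, -0.7, -7.7]
```

Call:
{"name": "apply_moves", "arguments": {
  "motion": [-2.4, -1.6, -0.7, -7.7, -2.2, -1.9, -0.7, -7.7, -1.9, -2.2, -0.6, -7.7, -1.6, -2.4, -0.7, -7.7, -1.3, -2.6, -0.6, -7.7, -0.9, -2.8, -0.7, -7.7, -0.5, -2.8, -0.6, -7.7, -0.1, -2.9, -0.7, -7.7, 0.2, -2.9, -0.6, -7.7, 0.6, -2.8, -0.7, -7.7, 1.0, -2.7, -0.6, -7.7, 1.4, -2.6, -0.7, -7.7],
  "grip": 0.2
}}

```text
clock: 16.15
position: [0.3978, -0.0238, 0.2559]
tool_rot: [3.003, -0.068, 0.687]
ft_force: [1.2, 0.2, 0.2]
finger_gap: 0.802
```

```bash
python3 plan.py 0.40 0.26 0.30 1.97
```

```text
[1.8, -2.1, -0.6, -7.4, 2.1, -1.9, -0.6, -7.3, 2.3, -1.6, -0.6, -7.4, 2.5, -1.3, -0.6, -7.3, 2.7, -0.9, -0.6, -7.4, 2.7, -0.6, -0.6, -7.3, 2.8, -0.2, -0.6, -7.4, 2.8, 0.1, -0.7, -7.3, 2.8, 0.5, -0.6, -7.4, 2.6, 0.9, -0.7, -7.3]
```

Call:
{"name": "apply_moves", "arguments": {
  "motion": [1.8, -2.1, -0.6, -7.4, 2.1, -1.9, -0.6, -7.3, 2.3, -1.6, -0.6, -7.4, 2.5, -1.3, -0.6, -7.3, 2.7, -0.9, -0.6, -7.4, 2.7, -0.6, -0.6, -7.3, 2.8, -0.2, -0.6, -7.4, 2.8, 0.1, -0.7, -7.3, 2.8, 0.5, -0.6, -7.4, 2.0, 0.7, -0.5, -7.3]
}}

```text
clock: 17.15
position: [0.3918, 0.2661, 0.3036]
tool_rot: [3.032, 0.121, 2.013]
ft_force: [0.7, -0.2, -0.5]
finger_gap: 0.799
```

```bash
python3 look.py w11 lid_tab lid breaker; python3 - <<'E'
from plan import *
s=env.get_state();print(s['position'],s['tool_rot'],s['joint_pos'])
print(Rn.from_euler('xyz',s['tool_rot']).apply([0,0,1]))
E
```

```text
lid_tab [([0.472, 0.293, 0.065], 0.87)]
lid [([0.474, 0.297, 0.06], 0.87)]
breaker []
[0.39194031 0.26451288 0.30300283] [3.03217683 0.12021389 2.00597336] [ 0.56443636  0.09651056  1.77228783 -0.14341751  1.18254096 -1.39975476]
[ 0.1492743  -0.06206219 -0.98684622]
```

View pics/w11.png

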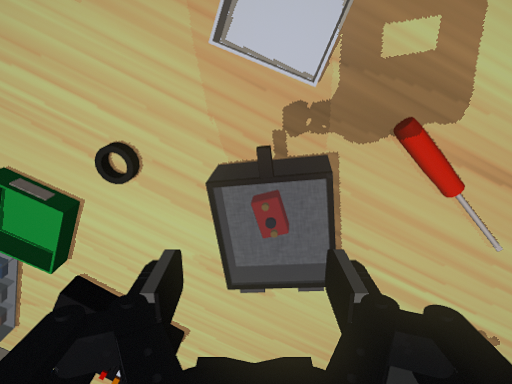

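```bash
python3 - <<'E'
from meas import *
p=pickle.load(open('w11.pkl','rb'));C=cloud(p);col=p['color'].astype(int)
for uv in [(264,155),(264,165),(264,172),(215,180),(325,165),(230,285),(330,280),(270,210),(240,260),(300,240),(270,200),(262,232)]:
    print(uv,C[uv[1],uv[0]].round(4),col[uv[1],uv[0]])
m=(C[...,2]>.045)&(C[...,2]<.075)&(np.hypot(C[...,0]-.47,C[...,1]-.295)<.13)
m2=np.zeros_like(m);m2[140:300,195:350]=1;m&=m2
n,l,st,_=cv2.connectedComponentsWithStats(m.astype(np.uint8));k=1+np.argmax(st[1:,4]);print(st[k])
P=C[l==k];rc=cv2.minAreaRect((P[:,:2]*1000).astype(np.float32));print(len(P),rc,np.percentile(P[:,2],[2,25,50,75,98]))
# in frame
for yaw in [.38,.4,.42,.44,.46]:
    a=np.array([np.cos(yaw),np.sin(yaw)]);b=np.array([-a[1],a[0]])
    X=P[:,:2]@a;Y=P[:,:2]@b
    mm=X>X.min()+.036
    print(yaw,X.min(),X.max()-X.min(),Y[mm].min(),Y[mm].max(),np.ptp(Y[mm]))
    t=X<X.min()+.028
    print('  tab y',Y[t].min(),Y[t].max(),np.median(P[t,2]), P[t].mean(0))
E
```

```text
(264, 155) [0.4049 0.2512 0.0622] [49 44 37]
(264, 165) [0.4141 0.2557 0.0622] [46 40 35]
(264, 172) [0.4211 0.259  0.0611] [42 39 33]
(215, 180) [0.4555 0.2176 0.0552] [49 45 37]
(325, 165) [0.3926 0.3138 0.0384] [49 45 39]
(230, 285) [0.5706 0.2863 0.0599] [42 41 33]
(330, 280) [0.3855 0.2932 0.2454] [32 30 22]
(270, 210) [0.4572 0.2836 0.0592] [125  49  49]
(240, 260) [0.5317 0.282  0.0593] [91 91 93]
(300, 240) [0.4741 0.3287 0.0592] [85 85 89]
(270, 200) [0.4466 0.2783 0.0595] [125  50  48]
(262, 232) [0.4866 0.2882 0.0574] [125  51  50]
[  205   145   131   148 13972]
13972 ((473.71173095703125, 294.75677490234375), (179.51751708984375, 130.5945587158203), 33.07365036010742) [0.05284199 0.0590259  0.05952045 0.06001438 0.06129887]
0.38 0.4604495357892015 0.18506883208430797 0.022825635829638775 0.1679982689273663 0.14517263309772752
  tab y 0.074452949728025 0.1519162059897519 0.06030489602792716 [0.40487012 0.27815279 0.05845035]
0.4 0.4620676024341461 0.18467929922056264 0.012698091728515458 0.15662720564801405 0.14392911391949859
  tab y 0.06518353088013146 0.14196465823058146 0.06037150922140749 [0.40484301 0.27672078 0.05846422]
0.42 0.46347494233298603 0.18424180296543713 0.0025654685600063946 0.1451934935747375 0.1426280250147311
  tab y 0.055888039488988045 0.13207145298677214 0.06049463058333482 [0.40482398 0.27497553 0.05850625]
0.44 0.4646968984344763 0.18373061244564998 -0.007568180761720931 0.13370170603991835 0.1412698868016393
  tab y 0.04657019362721292 0.121937172220551 0.06064200010006787 [0.40497283 0.27260909 0.05870211]
0.46 0.4657329819724689 0.18314593213059344 -0.017698802912051295 0.12215643960534898 0.13985524251740028
  tab y 0.037233720308914586 0.11203897479412335 0.060775264062392864 [0.40519244 0.27012688 0.05885456]
```

```bash
cat > tab.py <<'E'
from meas import *
def tab(p,show=True,box=None):
    C=cloud(p);col=p['color'].astype(int)
    m=(C[...,2]>.048)&(C[...,2]<.075)&(np.hypot(C[...,0]-.47,C[...,1]-.295)<.13)
    if box: m2=np.zeros_like(m);m2[box[1]:box[3],box[0]:box[2]]=1;m&=m2
    n,l,st,_=cv2.connectedComponentsWithStats(m.astype(np.uint8));k=1+np.argmax(st[1:,4])
    P=C[l==k]
    rc=cv2.minAreaRect((P[:,:2]*1000).astype(np.float32));yaw=np.radians(rc[2] if rc[2]<60 else rc[2]-90)
    a=np.array([np.cos(yaw),np.sin(yaw)]);b=np.array([-a[1],a[0]])
    X=P[:,:2]@a;Y=P[:,:2]@b
    print('yaw',yaw,rc)
    h=np.arange(X.min(),X.max(),.006)
    for i in h:
        q=(X>=i)&(X<i+.006)
        if q.sum()>3: print(round(i-X.min(),3),q.sum(),np.percentile(Y[q],[1,99]).round(4),np.median(P[q,2]).round(4))
    print(X.min(),a,b)
if __name__=='__main__':
    import sys
    tab(pickle.load(open(sys.argv[1]+'.pkl','rb')),box=[int(v) for v in sys.argv[2:6]])
E
python3 tab.py w11 195 140 350 300
```

```text
yaw 0.5772440944372828 ((473.71173095703125, 294.75677490234375), (179.51751708984375, 130.5945587158203), 33.07365036010742)
0.0 109 [-0.018  -0.0043] 0.0609
0.006 87 [-0.0177 -0.0043] 0.0613
0.012 85 [-0.0181 -0.0043] 0.0612
0.018 87 [-0.0179 -0.0042] 0.0612
0.024 79 [-0.018  -0.0043] 0.0613
0.03 914 [-0.075   0.0527] 0.0591
0.036 672 [-0.0751  0.0525] 0.0597
0.042 672 [-0.0751  0.0526] 0.0594
0.048 662 [-0.0747  0.052 ] 0.0595
0.054 656 [-0.075   0.0518] 0.0595
0.06 641 [-0.0745  0.0526] 0.0595
0.066 622 [-0.0753  0.0525] 0.0595
0.072 609 [-0.0747  0.0521] 0.0595
0.078 596 [-0.0749  0.052 ] 0.0595
0.084 584 [-0.0749  0.0525] 0.0595
0.09 577 [-0.0749  0.0525] 0.0595
0.096 569 [-0.0751  0.0523] 0.0594
0.102 555 [-0.075   0.0521] 0.0595
0.108 537 [-0.0747  0.0519] 0.0595
0.114 533 [-0.0753  0.0517] 0.0595
0.12 485 [-0.0751  0.0454] 0.0595
0.126 467 [-0.075   0.0427] 0.0595
0.132 459 [-0.0748  0.0417] 0.0595
0.138 445 [-0.0751  0.0415] 0.0595
0.144 437 [-0.0753  0.0407] 0.0596
0.15 416 [-0.0747  0.0394] 0.0596
0.156 414 [-0.0751  0.0391] 0.0596
0.162 430 [-0.075   0.0395] 0.0597
0.168 304 [-0.0751  0.0385] 0.06
0.174 160 [-0.0607  0.0382] 0.0592
0.468051042791919 [0.83796977 0.54571665] [-0.54571665  0.83796977]
```

```bash
python3 - <<'E'
from plan import *
gplan(.4067,.2516,.17,2.148)
E
```

```text
[0.2, -0.5, 4.4, -2.7, 0.2, -0.4, 4.4, -2.7, 0.2, -0.4, 4.5, -2.7]
```

Call:
{"name": "apply_moves", "arguments": {
  "motion": [0.2, -0.5, 3.4, -2.7, 0.2, -0.4, 4.4, -2.7, 0.2, -0.4, 4.5, -2.7, 0, 0, 1, 0],
  "grip": 0.4
}}

```text
clock: 17.75
position: [0.3989, 0.2526, 0.1685]
tool_rot: [3.043, 0.134, 2.14]
ft_force: [0.2, 0.1, -0.2]
finger_gap: 0.605
```

```bash
python3 look.py w12; python3 - <<'E'
from plan import *
s=env.get_state();print(s['position'],s['tool_rot'],s['joint_vel'])
print(Rn.from_euler('xyz',s['tool_rot']).apply([0,0,1]))
gplan(.4067,.2516,.122,2.148)
E
python3 tab.py w12 100 60 420 330 | head -12; python3 tab.py w12 100 60 420 330 | tail -1
```

```text
[0.3995491  0.25295519 0.16939662] [3.04131071 0.13413909 2.13863724] [ 0.01569464 -0.0609177  -0.06483354  0.00977673  0.08066143  0.00611295]
[ 0.15596673 -0.05833998 -0.98603794]
[0.5, -0.3, 2.3, -0.3, 0.5, -0.3, 2.3, -0.2]
yaw 0.7102683250964682 ((449.8863830566406, 258.1856384277344), (95.80946350097656, 92.39755249023438), 40.695377349853516)
0.0 290 [-0.0803 -0.0666] 0.0608
0.006 219 [-0.081  -0.0671] 0.0615
0.012 208 [-0.0821 -0.068 ] 0.0615
0.018 201 [-0.0829 -0.069 ] 0.0614
0.024 904 [-0.142  -0.0702] 0.0573
0.03 1077 [-0.1217 -0.0552] 0.0594
0.036 796 [-0.1224 -0.0551] 0.0597
0.042 802 [-0.1237 -0.0563] 0.0595
0.048 776 [-0.1249 -0.0567] 0.0595
0.054 770 [-0.1271 -0.0569] 0.0595
0.06 776 [-0.1298 -0.0561] 0.0595
0.46153990015520263 [0.75818695 0.65203724] [-0.65203724  0.75818695]
```

View pics/w12.png

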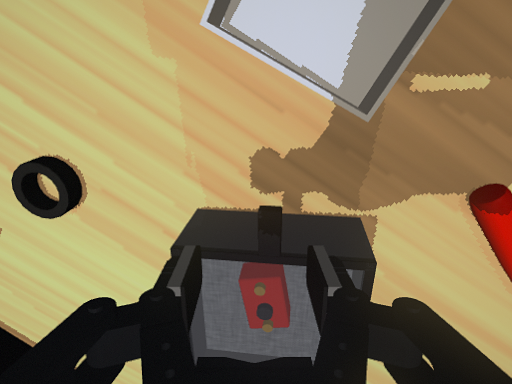

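```bash
python3 - <<'E'
from meas import *
p=pickle.load(open('w12.pkl','rb'));C=cloud(p)
for uv in [(263,212),(270,212),(278,212),(270,220),(270,230)]: print(uv,C[uv[1],uv[0]].round(4))
a=np.array([.838,.5457]);b=np.array([-.5457,.838])
m=(C[...,2]>.052)&(C[...,2]<.07);P=C[m];X=P[:,:2]@a;Y=P[:,:2]@b
q=(X>.46)&(X<.492)&(abs(Y+.011)<.03);print(X[q].min(),np.percentile(Y[q],[1,99]),np.median(P[q,2]))
E
```

```text
(263, 212) [0.4017 0.244  0.0617]
(270, 212) [0.3989 0.2471 0.0624]
(278, 212) [0.3971 0.2514 0.0602]
(270, 220) [0.4031 0.25   0.0628]
(270, 230) [0.4091 0.2539 0.0619]
0.46781156976424326 [-0.01784706 -0.00427263] 0.06133630762331552
```

Tab confirmed (tip X .468, mid Y −.011). Descend.

Call:
{"name": "apply_moves", "arguments": {
  "motion": [0.5, -0.3, 2.3, -0.3, 0.5, -0.3, 2.2, -0.2, 0, 0, 0, 0]
}}

```text
clock: 18.1
position: [0.399, 0.2555, 0.1273]
tool_rot: [3.035, 0.135, 2.137]
ft_force: [-0.6, 0.7, 0.6]
finger_gap: 0.602
```

```bash
python3 - <<'E'
from plan import *
s=env.get_state();print(s['position'],s['tool_rot'],s['joint_vel'],s['ft_force'])
gplan(.4067,.2516,.120,2.148)
E
```

```text
[0.39896922 0.25549038 0.12728484] [3.03509533 0.13497655 2.13688649] [-0.00930293 -0.06277939 -0.04578695  0.00608172  0.05698963 -0.00014148] [-0.60196304  0.66046449  0.5620747 ]
[0.2, -0.3, 0.7, -0.6]
```

Call:
{"name": "apply_moves", "arguments": {
  "motion": [0.2, -0.3, 0.8, -0.6]
}}

```text
clock: 18.2
position: [0.398, 0.2556, 0.1213]
tool_rot: [3.032, 0.136, 2.145]
ft_force: [0.4, 0.5, 0.6]
finger_gap: 0.594
```

Call:
{"name": "apply_moves", "arguments": {
  "motion": [0, 0, 0, 0, 0, 0, 0, 0, 0, 0, 0, 0],
  "grip": 1
}}

```text
clock: 18.5
position: [0.3984, 0.2562, 0.1239]
tool_rot: [3.029, 0.135, 2.143]
ft_force: [-8.5, 8.8, -1.4]
finger_gap: 0.145
```

```bash
python3 look.py w13; python3 - <<'E'
from plan import *
s=env.get_state();print(s['position'],s['tool_rot'],s['joint_vel'],s['ft_force'],s['ft_torque'])
print(Rn.from_euler('xyz',s['tool_rot']).apply([0,0,1]))
E
```

```text
[0.39830563 0.25623801 0.123911  ] [3.02938269 0.13527557 2.14342897] [ 0.00238865  0.00541088  0.00226261 -0.00477974 -0.00579668  0.00066936] [-5.59967224  5.45741995 -0.58153343] [1.10594637 1.08196144 0.21990026]
[ 0.16672785 -0.05196369 -0.98463272]
```

View pics/w13.png

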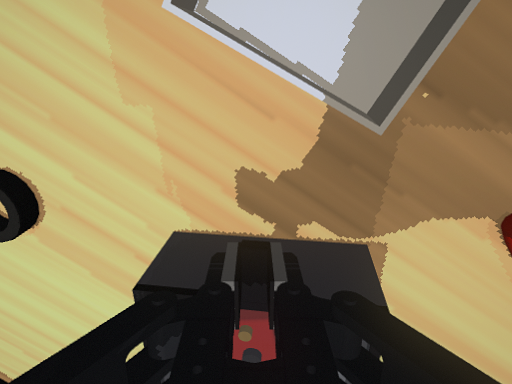

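```bash
cat > arc.py <<'E'
from plan import *
import sys
a=np.array([.838,.5457,0]);c0=np.array([.4067,.2516,.057]);
s=env.get_state()
R0=Rn.from_euler('xyz',s['tool_rot'])
tipc=lambda s:np.array(s['position'])+Rn.from_euler('xyz',s['tool_rot']).apply([0,0,.066])
c=tipc(s);r=.161
H=np.array([.640*.838+.0111*.5457,.640*.5457-.0111*.838,.058])
d=c-H;print('c',c.round(4),'theta now',np.arctan2(d[2],-(d@a)).round(3),'r',np.hypot(d[2],d@a).round(4),'F',np.round(s['ft_force'],1),'lat',(d@np.array([-.5457,.838,0])).round(4))
rr=float(sys.argv[3]) if len(sys.argv)>3 else np.hypot(d[2],d@a)
th0=np.arctan2(d[2],-(d@a));th1=float(sys.argv[1]);n=int(sys.argv[2])
out=[];cur=c.copy()
for i in range(1,n+1):
    t=th0+(th1-th0)*i/n
    q=H+(-rr*np.cos(t))*a+np.array([0,0,rr*np.sin(t)])
    st=np.round(R0.inv().apply(q-cur)*100,1);out+=[*(st+0.),0.];cur=cur+R0.apply(st/100)
print([float(x) for x in out])
E
python3 arc.py 0.5 5 0.161
```

```text
c [0.4093 0.2528 0.0589] theta now 0.006 r 0.1591 F [-5.6  5.5 -0.6] lat -0.0004
[-0.2, 0.1, -1.6, 0.0, -0.2, 0.4, -1.5, 0.0, -0.2, 0.6, -1.5, 0.0, -0.2, 0.7, -1.4, 0.0, -0.2, 0.8, -1.3, 0.0]
```

Call:
{"name": "apply_moves", "arguments": {
  "motion": [-0.2, 0.2, -1.6, 0.0, -0.2, 0.4, -1.5, 0.0, -0.2, 0.6, -1.5, 0.0, -0.2, 0.7, -1.4, 0.0, -0.2, 0.8, -1.3, 0.0]
}}

```text
clock: 19.05
position: [0.416, 0.2684, 0.2053]
tool_rot: [3.02, 0.135, 2.144]
ft_force: [6.4, 6.2, -8.8]
finger_gap: 0.138
```

```bash
python3 arc.py 1.0 5 0.159;python3 -c "
from h import *;print(env.get_state()['finger_gap'],env.get_state()['tool_rot'])"
```

```text
c [0.4275 0.2654 0.1404] theta now 0.542 r 0.1599 F [ 6.4  6.2 -8.8] lat 0.0002
[-0.2, 1.0, -1.0, 0.0, -0.1, 1.1, -1.0, 0.0, -0.2, 1.1, -0.9, 0.0, -0.1, 1.2, -0.8, 0.0, -0.1, 1.3, -0.7, 0.0]
0.13750797522508512 [3.01967966 0.13482084 2.14443851]
```

Call:
{"name": "apply_moves", "arguments": {
  "motion": [-0.2, 1.0, -1.1, 0.0, -0.1, 1.1, -1.0, 0.0, -0.2, 1.1, -0.9, 0.0, -0.1, 1.2, -0.8, 0.0, -0.1, 1.3, -0.7, 0.0]
}}

```text
clock: 19.55
position: [0.4597, 0.297, 0.2617]
tool_rot: [3.018, 0.134, 2.145]
ft_force: [7.5, 1.0, -13.8]
finger_gap: 0.133
```

```bash
python3 arc.py 1.4 5 0.159;python3 -c "
from h import *;print(env.get_state()['finger_gap'],env.get_state()['tool_rot'])"; python3 - <<'E'
from look import *
look('s14',cam='side')
E
```

```text
c [0.4713 0.2941 0.1968] theta now 1.023 r 0.1626 F [  7.5   1.  -13.8] lat 0.0003
[-0.1, 1.3, -0.1, 0.0, 0.0, 1.1, -0.4, 0.0, -0.1, 1.2, -0.3, 0.0, 0.0, 1.1, -0.1, 0.0, -0.1, 1.2, -0.1, 0.0]
0.13283442155496913 [3.0184508  0.13363265 2.14460349]
```

View pics/s14.png

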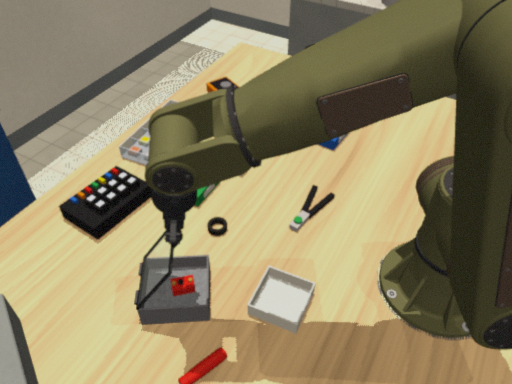

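Call:
{"name": "apply_moves", "arguments": {
  "motion": [-0.1, 1.3, -0.1, 0.0, 0.0, 1.2, -0.4, 0.0, -0.1, 1.2, -0.3, 0.0, 0.0, 1.1, -0.1, 0.0, -0.1, 1.2, -0.1, 0.0]
}}

```text
clock: 20.1
position: [0.5103, 0.3292, 0.2855]
tool_rot: [3.018, 0.132, 2.144]
ft_force: [-4.6, 3.6, -6.9]
finger_gap: 0.117
```

```bash
python3 arc.py 1.75 5 0.160;python3 -c "
from h import *;print(env.get_state()['finger_gap'],env.get_state()['tool_rot'])"
```

```text
c [0.5218 0.3263 0.2206] theta now 1.42 r 0.1645 F [-4.6  3.6 -6.9] lat -0.0002
[0.1, 1.1, 0.4, 0.0, 0.0, 1.0, 0.1, 0.0, 0.0, 1.1, 0.2, 0.0, 0.0, 1.0, 0.2, 0.0, 0.0, 1.0, 0.3, 0.0]
0.11728021080673691 [3.0181302  0.13238476 2.1436284 ]
```

Call:
{"name": "apply_moves", "arguments": {
  "motion": [0.1, 1.1, 0.4, 0.0, 0.0, 1.1, 0.2, 0.0, 0.0, 1.1, 0.2, 0.0, 0.0, 1.1, 0.3, 0.0, 0.0, 1.1, 0.4, 0.0]
}}

```text
clock: 20.6
position: [0.5598, 0.3612, 0.2846]
tool_rot: [3.01, 0.132, 2.142]
ft_force: [0.4, -0.0, -0.6]
finger_gap: -0.003
```

```bash
python3 arc.py 1.85 3 0.160;python3 -c "
from h import *;print(env.get_state()['finger_gap'],env.get_state()['tool_rot'])"; python3 - <<'E'
from look import *
look('s15',cam='side');look('w15')
E
```

```text
c [0.5718 0.3587 0.2197] theta now 1.783 r 0.1655 F [ 0.4 -0.  -0.6] lat -0.0003
[0.1, 0.2, 0.6, 0.0, 0.0, 0.3, 0.2, 0.0, 0.0, 0.3, 0.1, 0.0]
-0.0034187502719696264 [3.00986963 0.13198287 2.14185025]
```

View pics/s15.png

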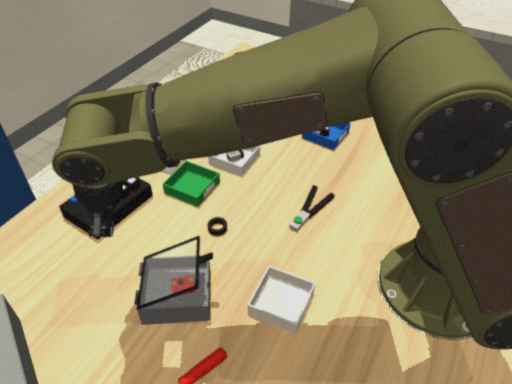

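View pics/w15.png

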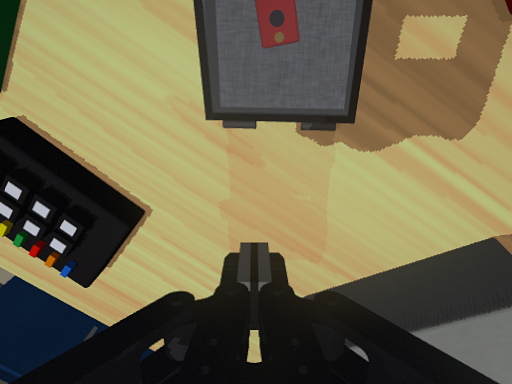

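```bash
python3 - <<'E'
from plan import *
a=gplan(.4075,.252,.25,2.148,vmax=3.5)
gplan(.4075,.252,.16,2.148,start=a,vmax=3.5)
E
```

```text
[0.1, -3.3, 0.1, -0.1, 0.1, -3.3, 0.1, -0.1, 0.0, -3.3, 0.1, 0.0, 0.1, -3.3, 0.2, -0.1, 0.1, -3.3, 0.1, 0.0, 0.0, -3.3, 0.2, -0.1]
[0.4, -0.4, 2.9, 0.0, 0.4, -0.4, 3.0, 0.0, 0.4, -0.4, 2.9, 0.0]
```

Call:
{"name": "apply_moves", "arguments": {
  "motion": [0.1, -3.0, 0, -0.1, 0.1, -3.3, 0.1, -0.1, 0.0, -3.3, 0.1, 0.0, 0.1, -3.3, 0.2, -0.1, 0.1, -3.3, 0.1, 0.0, 0.0, -3.3, 0.2, -0.1, 0.4, -0.4, 2.9, 0.0, 0.4, -0.4, 3.0, 0.0, 0.4, -0.4, 2.9, 0.0],
  "grip": 0.5
}}

```text
clock: 21.6
position: [0.3887, 0.2505, 0.1648]
tool_rot: [2.998, 0.133, 2.146]
ft_force: [-0.5, -0.0, -0.4]
finger_gap: 0.498
```

```bash
python3 look.py w16; python3 - <<'E'
from plan import *
s=env.get_state();print(s['position'],s['tool_rot'],s['joint_vel'])
print(Rn.from_euler('xyz',s['tool_rot']).apply([0,0,1]))
from meas import *
p=pickle.load(open('w16.pkl','rb'));C=cloud(p)
a=np.array([.838,.5457]);b=np.array([-.5457,.838])
m=(C[...,2]>.052)&(C[...,2]<.07);P=C[m];X=P[:,:2]@a;Y=P[:,:2]@b
q=(X>.455)&(X<.492)&(abs(Y+.011)<.02);print(X[q].min(),np.percentile(Y[q],[1,99]),np.median(P[q,2]))
gplan(.4080,.2525,.116,2.148)
E
```

```text
[0.38720332 0.24961157 0.16038403] [3.00449618 0.13249223 2.14709704] [ 6.23289076e-05 -3.46147408e-02 -4.15733246e-02  2.38582836e-02
  1.42853957e-01 -3.30401403e-02]
[ 0.1859054  -0.03525496 -0.98193496]
0.46775082300924925 [-0.01824636 -0.00425486] 0.061301718310461495
[0.3, 0.2, 2.3, 0.0, 0.2, 0.2, 2.2, -0.1]
```

View pics/w16.png

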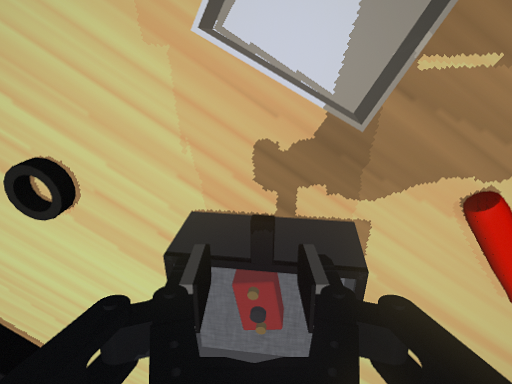

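Call:
{"name": "apply_moves", "arguments": {
  "motion": [0.3, 0.2, 2.3, 0, 0.2, 0.2, 2.2, -0.1, 0, 0, 0, 0]
}}

```text
clock: 21.95
position: [0.3956, 0.2541, 0.1167]
tool_rot: [3.005, 0.133, 2.149]
ft_force: [0.4, 0.4, -0.1]
finger_gap: 0.502
```

```bash
python3 - <<'E'
from plan import *
s=env.get_state();print(s['position'],s['tool_rot'],s['joint_vel'],s['ft_force'])
gplan(.4080,.2525,.114,2.148)
E
```

```text
[0.39564259 0.25409348 0.11666889] [3.0047092  0.13285061 2.14864042] [ 0.00330899 -0.06349993 -0.00800112  0.00934523  0.04597803 -0.00877753] [ 0.40900356  0.36025479 -0.14221027]
[0.1, 0.0, 0.3, 0.0]
```

Call:
{"name": "apply_moves", "arguments": {
  "motion": [0.1, 0, 0.3, 0, 0, 0, 0.1, 0, 0, 0, 0, 0, 0, 0, 0, 0],
  "grip": 1
}}

```text
clock: 22.35
position: [0.3965, 0.254, 0.117]
tool_rot: [3.002, 0.135, 2.147]
ft_force: [-1.7, 0.5, -0.5]
finger_gap: 0.147
```

```bash
sed -i 's/\[0,0,.066\]/[0,0,.061]/' arc.py; python3 arc.py 0.6 5 0.159
```

```text
c [0.408  0.2518 0.0571] theta now -0.006 r 0.1607 F [-1.7  0.5 -0.5] lat -0.0005
[-0.2, 0.5, -1.9, 0.0, -0.3, 0.6, -1.8, 0.0, -0.2, 0.8, -1.7, 0.0, -0.2, 1.1, -1.6, 0.0, -0.3, 1.2, -1.5, 0.0]
```

Call:
{"name": "apply_moves", "arguments": {
  "motion": [-0.2, 0.4, -1.8, 0.0, -0.3, 0.6, -1.8, 0.0, -0.2, 0.8, -1.7, 0.0, -0.2, 1.1, -1.6, 0.0, -0.3, 1.2, -1.5, 0.0]
}}

```text
clock: 22.85
position: [0.4212, 0.2703, 0.2129]
tool_rot: [2.997, 0.135, 2.149]
ft_force: [9.4, 14.1, -14.8]
finger_gap: 0.142
```

```bash
 python3 arc.py 1.1 4 0.160;python3 -c "
from h import *;print(env.get_state()['finger_gap'])"
```

```text
c [0.433  0.2683 0.1531] theta now 0.629 r 0.1617 F [  9.4  14.1 -14.8] lat -0.0003
[-0.2, 1.5, -1.1, 0.0, -0.1, 1.5, -1.1, 0.0, -0.2, 1.7, -0.9, 0.0, -0.1, 1.7, -0.7, 0.0]
0.14187493198683251
```

Call:
{"name": "apply_moves", "arguments": {
  "motion": [-0.2, 1.6, -1.0, 0.0, -0.1, 1.6, -1.0, 0.0, -0.2, 1.7, -0.8, 0.0, -0.1, 1.8, -0.6, 0.0]
}}

```text
clock: 23.25
position: [0.4714, 0.3037, 0.2623]
tool_rot: [3.0, 0.134, 2.152]
ft_force: [7.9, -2.1, -13.2]
finger_gap: 0.147
```

```bash
 python3 arc.py 1.5 3 0.159;python3 -c "
from h import *;print(env.get_state()['finger_gap'])"
```

```text
c [0.483  0.3017 0.2025] theta now 1.116 r 0.1608 F [  7.9  -2.1 -13.2] lat 0.0003
[-0.1, 2.0, -0.3, 0.0, -0.1, 2.0, -0.3, 0.0, 0.0, 2.1, 0.1, 0.0]
0.1467679770752344
```

Gap steady at .147 this time. Continue over the top in one smooth run.

Call:
{"name": "apply_moves", "arguments": {
  "motion": [-0.1, 2.0, -0.3, 0.0, -0.1, 2.0, -0.1, 0.0, 0.0, 2.1, 0.2, 0.0, 0.0, 2.1, 0.4, 0, 0, 2.1, 0.6, 0]
}}

```text
clock: 23.75
position: [0.5596, 0.3601, 0.2792]
tool_rot: [2.995, 0.133, 2.151]
ft_force: [2.4, -4.3, -2.2]
finger_gap: 0.128
```

```bash
 python3 arc.py 1.88 2 0.159;python3 -c "
from h import *;print(env.get_state()['finger_gap'])"; python3 look.py w17;  python3 - <<'E'
from look import *
look('s17',cam='side')
E
```

```text
c [0.5715 0.3583 0.2194] theta now 1.781 r 0.165 F [ 2.4 -4.3 -2.2] lat -0.0005
[0.2, 0.5, 0.8, 0.0, 0.0, 0.7, 0.4, 0.0]
0.12778580168891712
```

View pics/w17.png

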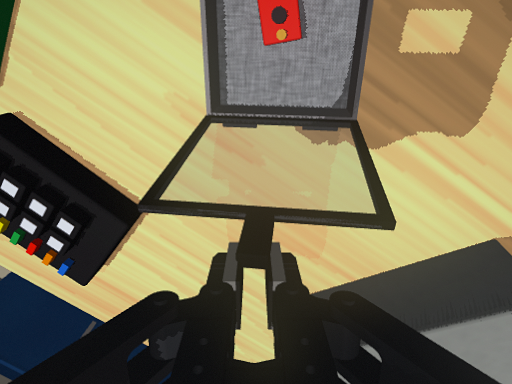

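View pics/s17.png

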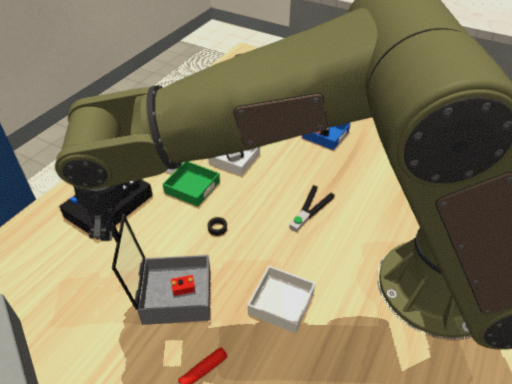

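Call:
{"name": "apply_moves", "arguments": {
  "motion": [0, 0, 0, 0, 0, 0, 0, 0, 0, 0, 0, 0, 0, -0.5, -3, 0, 0, -1, -4, 0],
  "grip": 0.3
}}

```text
clock: 24.35
position: [0.5331, 0.3534, 0.344]
tool_rot: [3.001, 0.133, 2.151]
ft_force: [0.6, -0.0, 0.4]
finger_gap: 0.702
```

```bash
python3 look.py w18 lid breaker;  python3 - <<'E'
from plan import *
s=env.get_state();print(s['position'],s['tool_rot'],s['ft_force'])
gplan(.44,.275,.25,2.1)
E
```

```text
lid [([0.569, 0.359, 0.145], 0.77)]
breaker [([0.477, 0.288, 0.043], 0.9)]
[0.5332069  0.35378835 0.3476128 ] [2.99331234 0.13288232 2.15092691] [ 0.80282537 -0.38994572  0.34782562]
[0.2, -3.6, 1.9, 0.7, 0.1, -3.6, 1.9, 0.7, 0.1, -3.6, 2.0, 0.8, 0.0, -3.6, 1.9, 0.7]
```

View pics/w18.png

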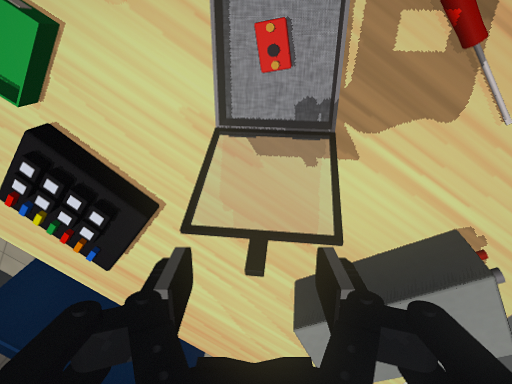

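```bash
cat > brk.py <<'E'
from meas import *
import sys
p=pickle.load(open(sys.argv[1]+'.pkl','rb'));C=cloud(p);c=p['color'].astype(int)
m=(C[...,2]>.032)&(C[...,2]<.052)&(np.hypot(C[...,0]-.475,C[...,1]-.287)<.045)
P=C[m];print(len(P),cv2.minAreaRect((P[:,:2]*1000).astype(np.float32)),np.percentile(P[:,2],[5,50,95]))
red=(c[...,0]>120)&(c[...,1]<80)&(c[...,2]<80)&m
P=C[red];print('red',len(P),cv2.minAreaRect((P[:,:2]*1000).astype(np.float32)))
a=np.array([.838,.5457]);b=np.array([-.5457,.838])
print('X,Y of centre in case axes; interior X .504..636, Y -.072...0498')
ctr=np.array(cv2.minAreaRect((C[m][:,:2]*1000).astype(np.float32))[0])/1000;print(ctr@a,ctr@b)
E
python3 brk.py w18
```

```text
1642 ((475.2709045410156, 290.305419921875), (48.3593635559082, 32.140647888183594), 42.817867279052734) [0.04104406 0.04269506 0.04795256]
red 1327 ((475.15887451171875, 290.390625), (47.42689895629883, 31.38357925415039), 43.05112075805664)
X,Y of centre in case axes; interior X .504..636, Y -.072...0498
0.5566966856567382 -0.01607939071350101
```

```bash
python3 - <<'E'
from plan import *
a=gplan(.4753,.2904,.30,2.2)
gplan(.4753,.2904,.17,2.318,start=a)
E
```

```text
[-0.2, -3.3, 1.2, -0.9, -0.2, -3.3, 1.1, -1.0, -0.1, -3.3, 1.2, -0.9]
[0.6, -0.6, 4.2, -2.3, 0.6, -0.6, 4.3, -2.2, 0.7, -0.5, 4.2, -2.3]
```

Call:
{"name": "apply_moves", "arguments": {
  "motion": [-0.2, -3.3, 1.2, -0.9, -0.2, -3.3, 1.1, -1.0, -0.1, -3.3, 1.2, -0.9, 0.6, -0.6, 3.7, -2.3, 0.6, -0.6, 4.3, -2.2, 0.7, -0.5, 4.2, -2.3, 0, 0, 0.5, 0],
  "grip": 0.4
}}

```text
clock: 25.2
position: [0.458, 0.2889, 0.1617]
tool_rot: [3.019, 0.155, 2.326]
ft_force: [0.8, -0.8, 0.7]
finger_gap: 0.601
```

```bash
python3 look.py w19; python3 brk.py w19; python3 - <<'E'
from plan import *
s=env.get_state();print(s['position'],s['tool_rot'],s['ft_force'],s['finger_gap'])
print(Rn.from_euler('xyz',s['tool_rot']).as_matrix().round(3))
gplan(.4753,.2904,.11,2.318)
E
```

```text
3564 ((474.5184631347656, 289.75311279296875), (48.29765319824219, 31.924274444580078), 42.91487503051758) [0.03744567 0.04247346 0.04766438]
red 2482 ((474.6722106933594, 290.10247802734375), (47.596717834472656, 31.536643981933594), 42.91487503051758)
X,Y of centre in case axes; interior X .504..636, Y -.072...0498
0.5557647457580567 -0.016131616812133785
[0.45898534 0.28928819 0.1637323 ] [3.01669044 0.15582743 2.32385039] [-0.95912053 -1.06479579 -0.07052749] 0.6028748942627279
[[-0.676  0.711  0.196]
 [ 0.721  0.693 -0.027]
 [-0.155  0.123 -0.98 ]]
[0.4, -0.1, 2.7, 0.2, 0.4, -0.1, 2.6, 0.1]
```

View pics/w19.png

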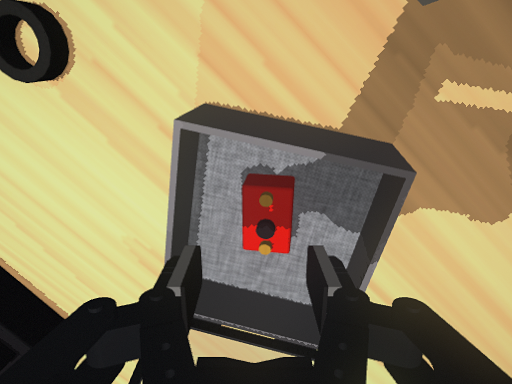

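Call:
{"name": "apply_moves", "arguments": {
  "motion": [0.4, -0.1, 2.6, 0.2, 0.4, -0.1, 2.5, 0.1, 0, 0, 0, 0]
}}

```text
clock: 25.55
position: [0.4648, 0.2936, 0.1166]
tool_rot: [3.009, 0.156, 2.313]
ft_force: [0.7, 0.1, 1.1]
finger_gap: 0.599
```

```bash
python3 - <<'E'
from plan import *
s=env.get_state();print(s['position'],s['tool_rot'],s['ft_force'],s['joint_vel'])
gplan(.4749,.2900,.100,2.318)
E
```

```text
[0.46482872 0.29364325 0.11655412] [3.00878845 0.15628563 2.31345078] [0.67418071 0.14196899 1.12349246] [-0.0020279  -0.06849258 -0.04241455  0.00787076  0.05229713 -0.00840449]
[0.3, -0.6, 1.6, -0.3]
```

Call:
{"name": "apply_moves", "arguments": {
  "motion": [0.3, -0.6, 1.6, -0.3, 0, 0, 0.1, 0]
}}

```text
clock: 25.75
position: [0.4637, 0.2922, 0.103]
tool_rot: [3.005, 0.158, 2.317]
ft_force: [-0.2, -0.6, 0.1]
finger_gap: 0.603
```

```bash
python3 - <<'E'
from plan import *
s=env.get_state();print(s['position'],s['tool_rot'],s['ft_force'],s['joint_vel'])
gplan(.4749,.2900,.100,2.318)
E
```

```text
[0.46370177 0.29222711 0.10295928] [3.0046232  0.1580786  2.31654591] [-0.21048179 -0.56322167  0.05339269] [-0.00160608 -0.04826937 -0.0761921   0.00720584  0.03450207 -0.00066143]
[0.1, -0.3, 0.2, -0.1]
```

Call:
{"name": "apply_moves", "arguments": {
  "motion": [0.1, -0.3, 0.3, 0, 0, 0, 0, 0, 0, 0, 0, 0, 0, 0, 0, 0],
  "grip": 1
}}

```text
clock: 26.15
position: [0.4636, 0.292, 0.1055]
tool_rot: [2.997, 0.16, 2.314]
ft_force: [-0.1, 1.1, -0.7]
finger_gap: 0.361
```

Call:
{"name": "apply_moves", "arguments": {
  "motion": [0, 0, -1.5, 0, 0, 0, -3, 0, 0, 0, -3, 0]
}}

```text
clock: 26.45
position: [0.4467, 0.2926, 0.1781]
tool_rot: [3.003, 0.158, 2.314]
ft_force: [0.0, -0.6, -0.8]
finger_gap: 0.357
```

```bash
python3 look.py w20; python3 - <<'E'
from plan import *
s=env.get_state();print(s['position'],s['tool_rot'],s['ft_force'],s['finger_gap'])
a=gplan(.47,.27,.22,None)
gplan(.655,.005,.22,None,start=a)
E
```

```text
[0.44723297 0.29354848 0.1829669 ] [2.99715145 0.15944031 2.31366079] [2.02393884 1.30535696 4.55933585] 0.3556929146786854
[-2.8, -0.4, -3.4, 0.0]
[-4.0, -0.6, 0.6, 0.0, -3.9, -0.6, 0.5, 0.0, -4.0, -0.6, 0.6, 0.0, -3.9, -0.6, 0.5, 0.0, -4.0, -0.6, 0.6, 0.0, -3.9, -0.7, 0.5, 0.0, -4.0, -0.6, 0.6, 0.0, -3.9, -0.7, 0.5, 0.0]
```

View pics/w20.png

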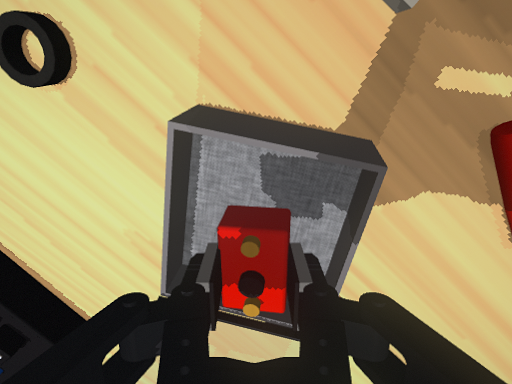

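Call:
{"name": "apply_moves", "arguments": {
  "motion": [-2.0, -0.3, -2.5, 0.0, -3.5, -0.6, 0, 0.0, -3.9, -0.6, 0.5, 0.0, -4.0, -0.6, 0.6, 0.0, -3.9, -0.6, 0.5, 0.0, -4.0, -0.6, 0.6, 0.0, -3.9, -0.7, 0.5, 0.0, -3.5, -0.6, 0.6, 0.0, -2.5, -0.5, 0.5, 0.0]
}}

```text
clock: 27.4
position: [0.6282, 0.0246, 0.2197]
tool_rot: [2.988, 0.163, 2.319]
ft_force: [-0.1, -0.1, -0.7]
finger_gap: 0.364
```

```bash
python3 look.py w21; python3 - <<'E'
from plan import *
s=env.get_state();print(s['position'],s['tool_rot'],s['ft_force'],s['finger_gap'])
gplan(.655,.005,.13)
E
```

```text
[0.62942588 0.02193848 0.21936284] [2.98859864 0.16392183 2.31708658] [ 1.26631006 -3.51551813  0.01117348] 0.3581196345116896
[-0.1, -0.6, 3.0, 0.0, -0.2, -0.5, 3.0, 0.0, -0.1, -0.6, 3.0, 0.0]
```

View pics/w21.png

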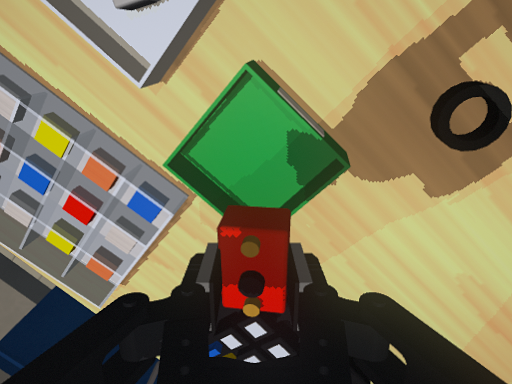

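```bash
python3 - <<'E'
from meas import *
C=cloud(pickle.load(open('d0.pkl','rb'))['top'])
for nm,(u0,v0,u1,v1) in {'keypad':(160,68,222,110),'org':(250,52,335,105)}.items():
    q=C[v0:v1,u0:u1].reshape(-1,3);q=q[q[:,2]>.01];print(nm,q.min(0).round(3),q.max(0).round(3))
E
```

```text
keypad [0.727 0.071 0.01 ] [0.863 0.259 0.074]
org [ 0.739 -0.273  0.01 ] [ 0.924 -0.014  0.044]
```

Call:
{"name": "apply_moves", "arguments": {
  "motion": [0, -0.2, 3.0, 0.0, 0, -0.2, 3.0, 0.0, 0, -0.2, 3.0, 0.0]
}}

```text
clock: 27.75
position: [0.6481, 0.014, 0.1331]
tool_rot: [2.982, 0.17, 2.313]
ft_force: [1.4, -0.5, -0.5]
finger_gap: 0.356
```

```bash
python3 - <<'E'
from plan import *
s=env.get_state();print(s['position'],s['tool_rot'],s['ft_force'],s['finger_gap'],s['joint_vel'])
gplan(.650,.002,.098)
E
```

```text
[0.64810059 0.01404561 0.13308996] [2.98201958 0.17017452 2.31296204] [ 1.38111179 -0.47876978 -0.52230025] 0.3559174553497051 [-0.03439177  0.52260165 -0.02821848  0.00415752 -0.4913631  -0.02787021]
[0.7, -2.2, 3.1, 0.0]
```

Call:
{"name": "apply_moves", "arguments": {
  "motion": [0.3, -1.1, 1.3, 0.0, 0.4, -1.1, 1.2, 0.0]
}}

```text
clock: 27.95
position: [0.6332, 0.0035, 0.1003]
tool_rot: [2.984, 0.168, 2.313]
ft_force: [1.0, -0.6, -0.7]
finger_gap: 0.358
```

```bash
python3 - <<'E'
from plan import *
s=env.get_state();print(s['position'],s['tool_rot'],s['ft_force'],s['finger_gap'],s['joint_vel'])
gplan(.650,.002,.0935)
E
```

```text
[0.63322223 0.00352845 0.10034883] [2.98411768 0.16804878 2.31349833] [ 1.01880711 -0.56828476 -0.6841998 ] 0.3575437954000737 [-0.08585507  0.10118563  0.29168437  0.02653184 -0.37003536 -0.10216206]
[-0.1, 0.0, 0.7, 0.0]
```

Call:
{"name": "apply_moves", "arguments": {
  "motion": [0, 0, 0.5, 0.0, 0, 0, 0.2, 0]
}}

```text
clock: 28.15
position: [0.6341, 0.0032, 0.0918]
tool_rot: [2.986, 0.166, 2.313]
ft_force: [-0.1, -0.3, -0.1]
finger_gap: 0.363
```

```bash
python3 look.py w22; python3 -c "
from h import *;s=env.get_state();print(s['position'],s['ft_force'])"
```

```text
[0.63398243 0.00321192 0.09159713] [-0.65656655 -0.11386217 -1.09561107]
```

View pics/w22.png

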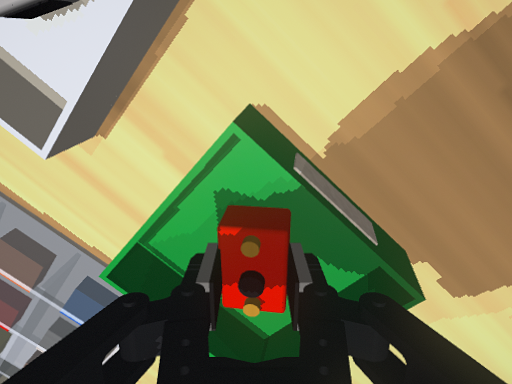

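Call:
{"name": "apply_moves", "arguments": {
  "motion": [0, 0, 0.1, 0.0, 0, 0, 0, 0, 0, 0, 0, 0],
  "grip": 0.47
}}

```text
clock: 28.5
position: [0.6357, 0.0038, 0.093]
tool_rot: [2.984, 0.168, 2.313]
ft_force: [-1.1, -0.3, -0.5]
finger_gap: 0.528
```

Call:
{"name": "apply_moves", "arguments": {
  "motion": [0, 0, -2, 0.0, 0, 0, -3, 0, 0, 0, -4, 0, 0, 0, -4, 0, 0, 0, -2, 0]
}}

```text
clock: 29.0
position: [0.6003, 0.0066, 0.243]
tool_rot: [2.986, 0.166, 2.314]
ft_force: [-0.5, -0.5, 0.2]
finger_gap: 0.527
```

```bash
python3 look.py w23 breaker; python3 -c "
from h import *;s=env.get_state();print(s['position'],s['ft_force'],s['finger_gap'])"
```

```text
breaker [([0.642, -0.002, 0.025], 0.68), ([0.657, 0.006, 0.003], 0.46)]
[0.6007533  0.00662466 0.2432411 ] [ 0.3407013  -0.67994351  0.07863673] 0.5279593587993655
```

View pics/w23.png

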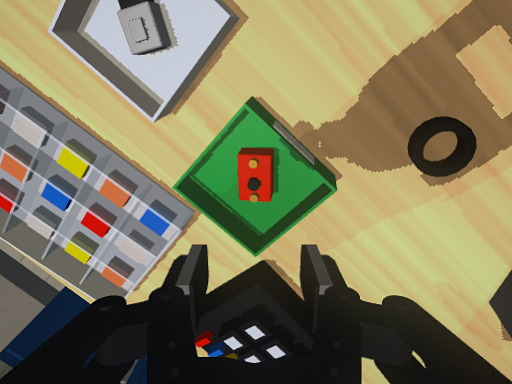

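Call:
{"name": "apply_moves", "arguments": {
  "motion": [0.5, -2, -2, 0.0, 0.5, -3, -2, 0, 0.5, -3, -1, 0, 0.5, -3, 0, 0, 0, 0, 0, 0]
}}

```text
clock: 29.6
position: [0.4945, -0.0548, 0.2698]
tool_rot: [2.986, 0.167, 2.316]
ft_force: [0.2, -0.4, -0.7]
finger_gap: 0.531
```

```bash
python3 - <<'E'
from look import *
from meas import *
t=look('t24',['relay','connector','fuse','breaker'],cam='top');s=look('s24',['relay','connector','fuse','breaker','lid'],cam='side')
p=pickle.load(open('w23.pkl','rb'));C=cloud(p)
P,rc=comp(C,.645,.0,.04,.018,.04);print('breaker',rc,np.percentile(P[:,2],[10,50,90]))
C=cloud(s);a=np.array([.838,.5457]);b=np.array([-.5457,.838])
X=C[...,:2]@a;Y=C[...,:2]@b
m=(C[...,2]>.09)&(C[...,2]<.25)&(X>.62)&(X<.75)&(abs(Y+.011)<.08)
A=np.c_[X[m],C[...,2][m]];print(len(A))
d=A-[.640,.058];th=np.arctan2(d[:,1],-d[:,0]);print('lid theta',np.percentile(th,[5,50,95]))
E
```

```text
relay [([0.44, -0.39, 0.034], 0.67)]
connector []
fuse [([0.566, 0.354, 0.131], 0.44)]
breaker []
relay [([0.434, -0.383, 0.028], 0.61)]
connector []
fuse []
breaker [([0.646, 0.007, 0.026], 0.5)]
lid []
breaker ((648.6170043945312, 1.5596046447753906), (48.467201232910156, 32.179378509521484), 43.581478118896484) [0.02400152 0.02541802 0.03009829]
2216
lid theta [1.90549555 1.93386196 1.95812919]
```

View pics/t24.png

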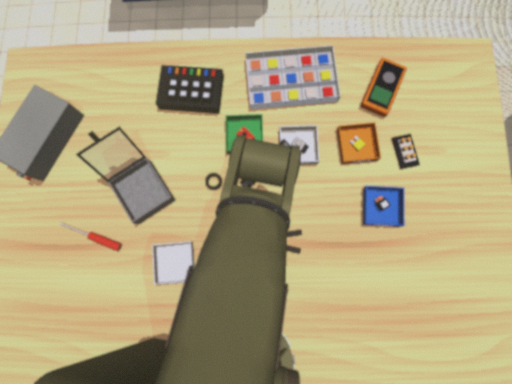

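View pics/s24.png

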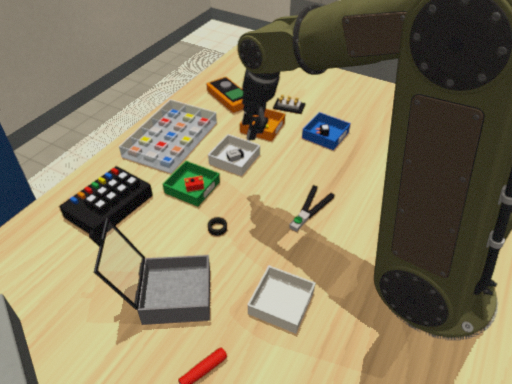

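```bash
python3 - <<'E'
from meas import *
for f,x,y,zl,zh in [('w10',.436,-.391,.022,.04),('w7',.62,-.333,.009,.02),('w4',.616,-.152,.018,.035)]:
    C=cloud(pickle.load(open(f+'.pkl','rb')))
    P,rc=comp(C,x,y,.03,zl,zh);A=np.c_[P[:,:2],np.ones(len(P))];q=np.linalg.lstsq(A,P[:,2],rcond=None)[0]
    print(f,rc,np.percentile(P[:,2],[5,50,95]).round(4),'slope',q[:2].round(3))
s=env.get_state();print(s['clock'],s['ft_force'],s['joint_vel'].round(3))
env.hand_in()
E
```

```text
w10 ((442.68359375, -389.26031494140625), (37.78599548339844, 27.954547882080078), 32.775367736816406) [0.0232 0.0283 0.0296] slope [-0.081 -0.061]
w7 ((625.5029296875, -330.1905212402344), (38.136634826660156, 29.975915908813477), 40.9876823425293) [0.0093 0.0121 0.0133] slope [-0.047 -0.039]
w4 ((617.316650390625, -157.57167053222656), (47.63640594482422, 29.917926788330078), 56.7120475769043) [0.0205 0.0241 0.0286] slope [0.031 0.048]
30.15 [ 0.20660257 -0.17100868 -0.70854264] [-0.004 -0.002  0.003  0.    -0.001 -0.002]
the job is handed in; nothing more can be done
```

I put all four parts in their trays and opened the lid, and handed the job in at 30.2 s of the 109 s allowed. No verdict is given, so what follows rests on my own checks.

**Where each part ended:**

| Part | Tray | Distance from tray centre |
|---|---|---|
| Relay | Blue | about 10 mm |
| Connector | White (the rightmost, at y ≈ −0.155) | about 3 mm |
| Fuse | Orange | about 5 mm |
| Breaker | Green | about 7 mm |

- **Height:** the part tops measured 28, 24, 12 and 25 mm, in the table's order. That matches each part lying flat on the 3 mm tray floor.
- **Flatness:** I took the heights of the relay, connector and fuse from pictures made just after I released each one. Plane fits there gave slopes of at most 0.1 rad, and those fits included side surfaces. For the breaker I checked only its height and outline.
- **Lid:** it measured about 1.93 rad, leaning on its stop. The arm was clear of everything.

**What went wrong or disagreed:**
- **Lid slip:** on the first try the tab slipped out of the grip near vertical and the lid fell shut. I gripped deeper on the second try, and it held past the top.
- **Fuse contact:** closing the fingers on the fuse briefly read about 34 N, probably the fingertips touching the bench. It relaxed at once.
- **Tool tilt:** the tool tilted slowly over the run, to about 0.23 rad. I corrected the grasp positions for it.
- **Case angle:** I measured the case turned by 0.58 rad, but the text says 0 to 0.4. The measured case width and tab size matched the text, so I used my measurement.
- **Last overview pictures:** the networks found only the relay and the breaker there, plus one false low-score fuse. The other two parts showed by eye in their trays in one or both pictures, and their positions come from the earlier close-ups.

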